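# Lever a lathe tool-rest foot into line with a drift and swap in its bolt

### The arm

A 6-joint arm with a two-finger parallel gripper is mounted at the origin on the work surface. World frame = base frame: x ahead of the robot, y to its left, z up, the work surface at z = 0. Lengths are in m, angles in rad, forces in N, time in s.
With the tool pointing down it reaches from about 0.35 to 0.975 m from the base axis. Payload 17.4 kg.
Tool frame: the origin (TCP) lies between the finger pads; the fingertips stand 17 mm ahead of it and the grasp point (between the pads) lies 2 mm behind it; z points along the fingers, y is the line along which they close (so a half turn about z gives the same grasp; the last joint's range is limited). The gripper opens to 85 mm and grips with 20 to 120 N. Pads are 22 mm wide; open, the fingers measure 114 mm over their backs; the gripper's body (76 mm by 85 mm) begins 54 mm behind the grasp point. The pads swing forward as they close: fully open they stand 13 mm farther back than shut.
Start: joints at [1.297, 0.116, 1.442, -0, 1.584, -0.038], TCP at [0.158, 0.656, 0.248] pointing down, gripper open.
Joint ranges: [-2.83, 2.83], [-0.83, 2.19], [0.07, 2.5], [-1.14, 4.28], [0.01, 3], [-2.97, 2.97]. Speed limits (rad/s): [1.89, 1.89, 2.22, 3.14, 3.14, 3.14].

### API

Orientations are given as a unit quaternion [x, y, z, w].
In Python, from workcell import bot gives the robot as it stands.
- The arm moves only by the tool send_rows, never from a script. Its argument "rows" is one flat list of numbers, 7 for each row, row after row: the shift along the tool's x, y, z in mm, then the turn, a rotation vector about the tool's x, y, z in degrees, then the finger opening in mm, from 0 to 85.4. A call has exactly 5 rows; each row shifts and turns the commanded pose from where the row before left it, along the tool's axes as they then stand; what a row does not reach is not made up. A row lasts 1/8 s, in which the tool goes at most 62.5 mm and 10.7 degrees, less where a joint would pass 70% of its speed; a pose out of reach is approached as far as the arm can. A call is refused whole if a number of a shift passes 62.5 or a number of a turn 10.7, either way. A call with a gripper value outside its range is refused whole. The fingers move at their own pace and stop on an object; "newtons" is the grip in N (left out, the last holds). Time passes only in rows, so rows that do not move let the fingers close, or fill a call up. It gives the time, the measured TCP pose, the force, the opening and the grip force at its end, in the units of the state.
- bot.get_obs(): the state, without advancing time (a new reading comes with each control period).
- bot.get_image(name): name is "side" or "top" or "wrist"; returns a dict with "pixels" (480x640x3 uint8, red, green, blue), "range_z" (480x640 float32, m along the optical axis (not along the pixel's ray), 0 where there is no reading), "camera_matrix" (3x3 intrinsics, pixels), "rvec" (rotation vector, rad) and "tvec" (3), from world to camera coordinates, as OpenCV has them. Camera axes: x right, y down, z forward; pixel columns grow to the right and rows downward; lengths in m; the calibration is good to about 2 mm. The wrist camera is an equidistant fisheye: a pixel r from the principal point sees the ray r / f radians off the axis. A picture is of the moment at which its call begins.
- bot.hand_in(): hands the job in; it is judged then, once.
The state is a dict: "clock": time; "joints": joint angles; "dq": joint speeds; "joint_efforts": joint torques, N m; "ee_pos": TCP position; "orientation": TCP orientation; "force": force on the tool from outside, world axes, zero at the start; "moment": the same for the moment, N m; "opening": finger opening in m; "grasp_force": force on a finger pad.
Only numpy, scipy, OpenCV 4.12 (cv2) and the standard library are available. Lean on these libraries where they do the work, as an engineer would, in place of code of your own. Each camera call takes 0.05 s, during which the arm holds its last target. There are 200 camera calls.

### The job

The steel foot of the tool rest has swung round on its one snug bolt, so its free bolt hole no longer lines up with the hole in the green sole underneath. Work the red-handled tapered drift down through both holes until its handle's shoulder sits on the foot, levering the foot over sideways with the drift (not with the fingers) as you ease it in and never ramming it, because the soft alloy bruises. Then draw the drift out, stand it back in its dark block, and drop the black bolt in its place until its head sits flat on the foot; leave everything else on the bench as it lies.

Things in the scene. Friction and masses are not known exactly. Their poses are not given: they have to be found in the camera images.
- sole: Tool-rest sole: green-painted soft cast-alloy block 220 x 80 mm on a 260 x 130 x 14 mm flange, bolted down and immovable; its upper face is 64 mm above the bench. Origin: centre of the underside; x runs along its length towards the free hole, y across, z up. Bruises if drift or bolt bears on sole and foot with more than 45 N, all their contacts with the two added up.
- foot: Tool-rest foot: bare steel bar 195 x 64 x 12 mm on the sole, held at its far end by one snug black cap screw about which it swings level; a green socket, 45 mm wide and 36 mm high, stands on it 86 mm from the free hole. Origin: on the swing axis, underside; x along the bar to the free hole 130 mm away, z up. Starts swung to the sole's +y side, holes 5 to 7.5 mm out.
- sole_hole (a point): Centre of the free hole in the sole, at the sole's upper face. 18.5 mm wide, plain, 50 mm deep. Axes as the sole.
- foot_hole (a point): Centre of the free hole in the foot, at the foot's upper face, 12 mm above the sole's. 18.5 mm wide, right through. Axes as the foot. Friction holds the foot: here it starts to slide at about 23 N of side load, slides on at that steady load and stays where it is left.
- drift: Steel drift, red handle, 128 mm long, 0.13 to 0.21 kg. Origin: centre of the tip; z up towards the handle. From the tip: 6 mm wide, taper to 17.5 mm over 38 mm, parallel to the shoulder at 54 mm, then handle 26 mm wide, 74 mm long. Stands tip down in its block. A straight push wedges both holes at once, past 45 N in all before the foot slides; a side push on the handle loads the foot alone.
- drift_shoulder (a point): Centre of the drift's shoulder (underside of its handle), 54 mm above the tip. Axes as the drift.
- drift_block: Dark hardwood block 80 x 80 x 65 mm, fixed, with one upright hole in its middle. Origin: centre of the underside.
- drift_block_hole (a point): Mouth of the dark block's hole, centre, on its top face 65 mm above the bench; 20 mm wide, 65 mm deep. The standing drift's shoulder rests here.
- bolt: Black M16 cap screw, 66 mm long, 0.12 kg: plain shank 16 mm wide and 50 mm long with a chamfered end, round head 24 mm wide and 16 mm high. Origin: centre of the shank's end; z points up towards the head. Stands head up in the pale block.
- bolt_head (a point): Centre of the underside of the bolt's head, 50 mm above the shank's end. Axes as the bolt.
- bolt_block: Pale wood block 70 (x) x 130 (y) x 65 mm, fixed, holding the black bolt at y = +32 mm and a smaller brass screw at y = -32 mm, both upright. Origin: centre of the underside.
- brass_screw: Small brass cap screw in the pale block, head 16 mm wide; not needed. Origin: end of its shank.
- top0: Black spinning top, 54 mm wide, 58 mm high, standing; bystander. Origin: underside.
- top1: Red spinning top, 54 mm wide, 58 mm high, standing; bystander. Origin: underside.
- top2: Blue spinning top, 54 mm wide, 58 mm high, standing; bystander. Origin: underside.
- jar: Amber jar with white lid, 68 mm wide, 85 mm high; bystander. Origin: underside.
- t_rest: Steel T-shaped tool rest lying flat, 130 x 180 mm, 25 mm high; bystander. Origin: near the middle of its stem, underside.
- spanner: Open-ended spanner 200 mm long, lying flat; bystander. Origin: centre of the underside.
Not all that is in view belongs to the job. Leave any turquoise look-alike of the drift_block alone.

How it is judged:
On the way:
1. the drift stands home in both holes, its shoulder on the foot, and has brought the holes into line (z of drift_shoulder in the frame of sole_hole below 0.015 m and horizontal distance between drift_shoulder and sole_hole below 0.006 m and angle between the z axis of drift and the z axis of sole, either way round below 0.12 rad and horizontal distance between foot_hole and sole_hole below 0.002 m), for 0.2 s.
At the end, for the whole second after the job is handed in: The black bolt stands upright through foot and sole, head down on the foot to within 2 mm, the two holes in line to within 3 mm; the drift stands back in the dark block, shoulder on the block to within 7 mm; both are released and at rest (z of bolt_head in the frame of sole_hole below 0.0142 m and horizontal distance between bolt_head and sole_hole below 0.004 m and angle between the z axis of bolt and the z axis of sole, either way round below 0.08 rad and horizontal distance between foot_hole and sole_hole below 0.003 m and distance between drift_shoulder and drift_block_hole below 0.007 m and angle between the z axis of drift and the z axis of drift_block, either way round below 0.1 rad and linear speed of each of bolt, drift below 0.02 m/s); the robot touches nothing.
It fails at once if drift or bolt is rammed: it bears on sole and foot with more than 45 N in all (contact force between any of drift, bolt and sole above 45 N).
It fails at once if the fingers or the arm push on the foot or sole with more than 20 N (contact force between any of the fingers, the arm and sole above 20 N).
It fails at once if something else on the bench is shifted by more than 25 mm (distance of any of brass_screw, top0, top1, top2, jar, t_rest, spanner from where it was at the start of the episode above 0.025 m).
It also fails if it takes over 72 s, if anything falls off the work surface, if the arm or the gripper's body presses on something with over 40 N, if the wrist force passes 120 N, or if a joint passes its speed limit or range.

## Working session

There is one attempt and no reset: what is moved stays moved. The work goes in short steps, Python scripts to look and compute and a tool call to move; the robot and the scene stay as the last step left them, time stands still between calls to the robot, and variables do not carry over. Pictures are saved under pics/ and viewed, at most 10 in all, crops included, and the job is handed in when it is done.

Besides the shell and the picture viewer there is one more tool, called as name(argument=value, ...), one argument or row to a line, values as JSON. send_rows: Moves the arm, as the interface text tells. Its arguments: {"type":"object","properties":{"rows":{"type":"array"},"newtons":{"type":"number"}},"required":["rows"]}

```bash
mkdir -p pics; cat > h.py <<'E'
import numpy as np, cv2
from workcell import bot
def grab(n):
    d=bot.get_image(n); R=cv2.Rodrigues(np.array(d['rvec'],float))[0]
    d['R']=R; d['t']=np.array(d['tvec'],float).reshape(3); d['K']=np.array(d['camera_matrix'],float); return d
def world(d,u,v,z=None,depth=None,fish=False):
    K=d['K']; x=(u-K[0,2])/K[0,0]; y=(v-K[1,2])/K[1,1]
    if fish:
        r=np.hypot(x,y); ray=np.array([x/r*np.sin(r),y/r*np.sin(r),np.cos(r)]) if r>1e-9 else np.array([0,0,1.])
        if depth is not None: ray=ray/ray[2]
    else: ray=np.array([x,y,1.])
    C=-d['R'].T@d['t']; w=d['R'].T@ray
    return C+w*(depth if z is None else (z-C[2])/w[2])
def cloud(d,fish=False):
    v,u=np.mgrid[0:480,0:640].astype(float); K=d['K']
    x=(u-K[0,2])/K[0,0]; y=(v-K[1,2])/K[1,1]
    if fish:
        r=np.hypot(x,y)+1e-9; k=np.tan(np.minimum(r,1.5))/r; x=x*k;y=y*k
    P=np.stack([x,y,np.ones_like(x)],-1)*d['range_z'][...,None]
    W=(P-d['t'])@d['R']; W[d['range_z']<=0]=np.nan; return W
def save(n,im): cv2.imwrite('pics/'+n,im[...,::-1])
E
python3 - <<'E'
from h import *
print(bot.get_obs())
for n in ('top','side'):
    d=grab(n); save(n+'0.png',d['pixels']); print(n,d['K'][0],-d['R'].T@d['t'],d['R'][2])
    np.savez('/tmp/%s.npz'%n,W=cloud(d),px=d['pixels'])
E
```

```text
{'clock': 0.0, 'joints': array([ 1.29717383e+00,  1.16530185e-01,  1.44229005e+00,  5.15244281e-06,
        1.58400417e+00, -3.77888896e-02]), 'dq': array([-0.00225479, -0.00059551, -0.00156877, -0.00057533, -0.00095622,
        0.00113744]), 'joint_efforts': array([ 1.71880965e-03, -7.31987143e+01, -6.32500792e+01,  4.71247949e-05,
        5.85181042e-03, -1.47615117e-05]), 'ee_pos': array([0.15766867, 0.65614658, 0.24751697]), 'orientation': array([ 1.17643679e-01,  9.93055681e-01, -6.08027010e-04, -9.80534173e-05]), 'force': array([0.43571509, 0.01599656, 0.79924863]), 'moment': array([-0.03914555, -0.0532108 ,  0.02222186]), 'grasp_force': 0.0, 'opening': 0.08538044863465716}
top [435.43617665   0.         325.99603814] [0.3770181  0.00673188 1.01358504] [ 0.22035311  0.01689335 -0.97527387]
side [463.18271284   0.         319.57692083] [0.54702823 0.97749878 0.81876238] [ 0.04908455 -0.78070715 -0.62296633]
```

View pics/top0.png

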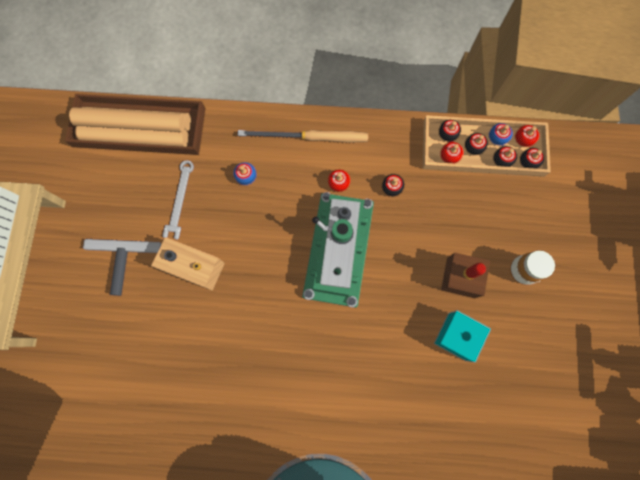

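View pics/side0.png

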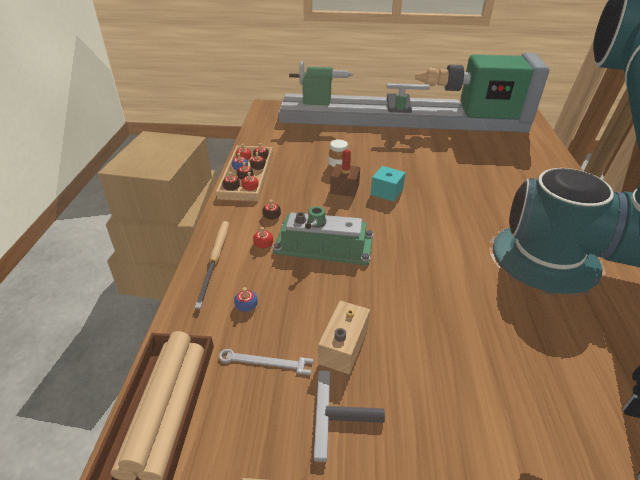

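The top view shows the free foot hole at (337,271), the foot's screw at (344,212), the drift's red handle at (478,268) in the dark block at (467,275), the black bolt at (170,256) and the brass screw at (196,266). There are two candidates for the drift's block: the dark brown one at (467,275) and the turquoise one at (463,336). The brown one matches the description because the drift stands in it, and the turquoise one is the look-alike. The side view agrees, with the drift at (347,160).

```bash
python3 - <<'E'
from h import *
for n in ('top','side'):
    f=np.load('/tmp/%s.npz'%n); W=f['W']; px=f['px']; hsv=cv2.cvtColor(px,cv2.COLOR_RGB2HSV); H,S,V=[hsv[...,i].astype(int) for i in range(3)]
    Z=W[...,2]; X=W[...,0];Y=W[...,1]
    roi={'top':(slice(185,315),slice(295,385)),'side':(slice(195,275),slice(265,385))}[n]
    m0=np.zeros(Z.shape,bool); m0[roi]=1
    def rect(m,name):
        m=cv2.morphologyEx(m.astype(np.uint8),cv2.MORPH_OPEN,np.ones((2,2)))
        k,l,s,c=cv2.connectedComponentsWithStats(m); 
        if k<2: print(name,'none');return
        i=1+s[1:,4].argmax(); P=np.stack([X,Y],-1)[l==i].astype(np.float32); r=cv2.minAreaRect(P)
        print(n,name,'n',len(P),'c',np.round(r[0],4),'size',np.round(r[1],4),'ang',round(r[2],2),'z',np.round(np.nanmedian(Z[l==i]),4),'px',c[i].round(1))
    rect(m0&(Z>.058)&(Z<.0805),'sole+foot top')
    rect(m0&(Z>.070)&(Z<.082)&(S<70),'foot top')
    rect(m0&(Z>.008)&(Z<.02)|m0&(Z>.058)&(Z<.081),'flange+')
    rect((V>60)&(Z>.1)&(S>150)&((H<8)|(H>172))&(Z<.2),'red handle')
    r2={'top':(slice(250,300),slice(440,492)),'side':(slice(165,200),slice(325,365))}[n]
    m=np.zeros(Z.shape,bool);m[r2]=1
    rect(m&(Z>.055)&(Z<.075),'dark block top')
    r2={'top':(slice(230,295),slice(148,228)),'side':(slice(300,375),slice(315,372))}[n]
    m=np.zeros(Z.shape,bool);m[r2]=1
    rect(m&(Z>.057)&(Z<.071),'pale block top')
    rect(m&(V<90)&(Z>.072)&(Z<.1),'bolt head')
    rect(m0&(Z>.078)&(Z<.1)&(V<110)&(S<90),'pivot screw')
f=np.load('/tmp/top.npz');px=f['px']
a=cv2.resize(px[185:315,290:390],None,fx=4,fy=4,interpolation=cv2.INTER_CUBIC);b=cv2.resize(px[245:305,435:495],None,fx=5,fy=5,interpolation=cv2.INTER_CUBIC)
c=np.zeros((520,700,3),np.uint8);c[:,:400]=a;c[:300,400:]=b;save('crop1.png',c)
E
```

```text
top sole+foot top n 2807 c [ 0.5883 -0.0405] size [0.072  0.2426] ang 64.86 z 0.0748 px [338.8 248.5]
top foot top n 1890 c [ 0.5984 -0.0105] size [0.0573 0.1975] ang 83.85 z 0.0758 px [340.3 247.7]
top flange+ n 4761 c [ 0.5978 -0.0069] size [0.1277 0.2616] ang 83.24 z 0.0637 px [338.5 252.8]
top red handle n 175 c [ 0.5495 -0.3073] size [0.0182 0.0529] ang 17.79 z 0.1344 px [477.4 270.3]
top dark block top n 1133 c [ 0.5539 -0.3075] size [0.1035 0.0958] ang 80.29 z 0.065 px [467.5 275.2]
top pale block top n 1703 c [0.5379 0.3471] size [0.1558 0.069 ] ang 72.61 z 0.0647 px [186.1 262.6]
top bolt head n 63 c [0.5411 0.3626] size [0.0149 0.0153] ang 68.28 z 0.0804 px [170.3 256.3]
top pivot screw n 113 c [ 0.6558 -0.0143] size [0.0277 0.0273] ang 12.61 z 0.0931 px [344.2 214. ]
side sole+foot top n 1483 c [ 0.5736 -0.0182] size [0.2677 0.0903] ang 35.06 z 0.0724 px [328.9 228.7]
side foot top n 679 c [ 0.5267 -0.0234] size [0.2066 0.0934] ang 47.54 z 0.0758 px [340.2 225.9]
side flange+ n 1690 c [ 0.584  -0.0295] size [0.2682 0.092 ] ang 28.08 z 0.0694 px [330.6 230.1]
side red handle n 81 c [ 0.5355 -0.4131] size [0.2718 0.0182] ang 85.76 z 0.1209 px [347.2 157.2]
side dark block top n 352 c [ 0.5129 -0.3273] size [0.1856 0.0714] ang 60.08 z 0.065 px [346.2 174.3]
side pale block top n 1570 c [0.5289 0.3081] size [0.1871 0.0686] ang 75.99 z 0.0651 px [345.3 329.2]
side bolt head n 26 c [0.5408 0.3676] size [0.0101 0.0133] ang 1.97 z 0.0816 px [340.5 332.8]
side pivot screw n 94 c [ 0.6558 -0.0055] size [0.031  0.0199] ang 38.07 z 0.0836 px [301.1 219. ]
```

View pics/crop1.png

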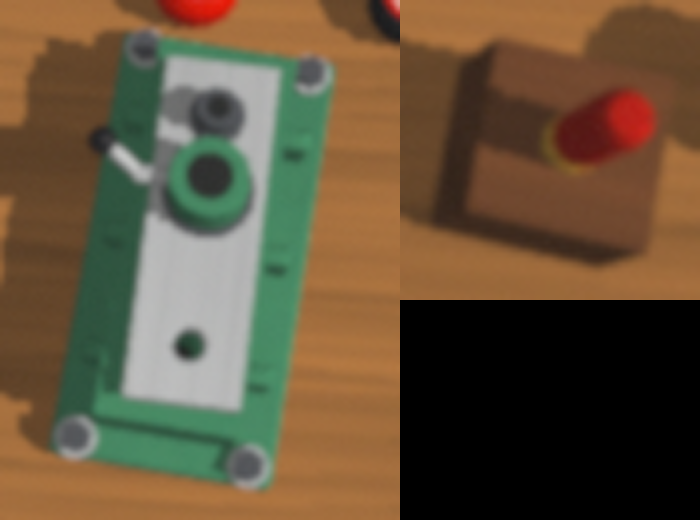

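The crop confirms the foot hole at crop (190,345), which is pixel (337,271), and the red drift standing in the brown block with a yellow collar. I'm setting off to look closely above the hole.

send_rows(
  rows=[0,0,0,0,0,-6.8,85,-32,-43.5,0,0,0,0,85,-32,-43.5,0,0,0,0,85,-32,-43.5,0,0,0,0,85,-32,-43.5,0,0,0,0,85],
)

```text
clock: 0.72
ee_pos: [0.265, 0.4669, 0.248]
orientation: [0.058, 0.998, -0.0, -0.0]
force: [0.8, 1.2, 1.4]
opening: 0.0851
grasp_force: 0.0
```

send_rows(
  rows=[-32,-43.5,0,0,0,0,85,-32,-43.5,0,0,0,0,85,-32,-43.5,0,0,0,0,85,-32,-43.5,0,0,0,0,85,-32,-43.5,0,0,0,0,85],
)

```text
clock: 1.35
ee_pos: [0.3984, 0.2322, 0.2482]
orientation: [0.058, 0.998, 0.0, 0.0]
force: [1.5, 1.1, -0.2]
opening: 0.085
grasp_force: 0.0
```

send_rows(
  rows=[-32,-43.5,0,0,0,0,85,-32,-43.5,0,0,0,0,85,-32,-43.5,0,0,0,0,85,-32,-43.5,0,0,0,0,85,-32,-43.5,0,0,0,0,85],
)

```text
clock: 1.98
ee_pos: [0.532, -0.0026, 0.2481]
orientation: [0.059, 0.998, 0.0, -0.0]
force: [0.5, 1.4, 0.5]
opening: 0.0847
grasp_force: 0.0
```

```bash
cat >> h.py <<'E'
from scipy.spatial.transform import Rotation as Ro
def tool(target,yang=None):
    o=bot.get_obs(); R=Ro.from_quat(o['orientation']).as_matrix(); print('t',round(o['clock'],2),'pos',o['ee_pos'].round(4),'F',o['force'].round(1),'M',o['moment'].round(2),'open',round(o['opening']*1e3,1),'g',round(o['grasp_force'],1))
    print('tool x',R[:,0].round(4),'y',R[:,1].round(4),'z',R[:,2].round(4)); return (R.T@(np.array(target)-o['ee_pos'])*1e3).round(1)
E
python3 - <<'E'
from h import *
print(tool([0,0,0]))
d=grab('wrist'); save('w1.png',d['pixels']); print(d['K'],-d['R'].T@d['t'],d['R'])
W=cloud(d,True); np.savez('/tmp/w1.npz',W=W,px=d['pixels'])
E
```

```text
t 1.98 pos [ 0.532  -0.0026  0.2481] F [0.5 1.4 0.5] M [ 0.   -0.03  0.02] open 84.7 g 0.0
tool x [-9.931e-01  1.171e-01  1.000e-04] y [0.1171 0.9931 0.    ] z [-1.e-04  1.e-04 -1.e+00]
[528.6 -59.7 248.2]
[[371.64829954   0.         320.49730712]
 [  0.         371.64829954 242.94179644]
 [  0.           0.           1.        ]] [0.4654288  0.00454476 0.37390592] [[ 1.17707099e-01  9.93048174e-01 -6.03152843e-04]
 [ 9.58078227e-01 -1.13402267e-01  2.63108414e-01]
 [ 2.61210931e-01 -3.15475958e-02 -9.64766085e-01]]
```

View pics/w1.png

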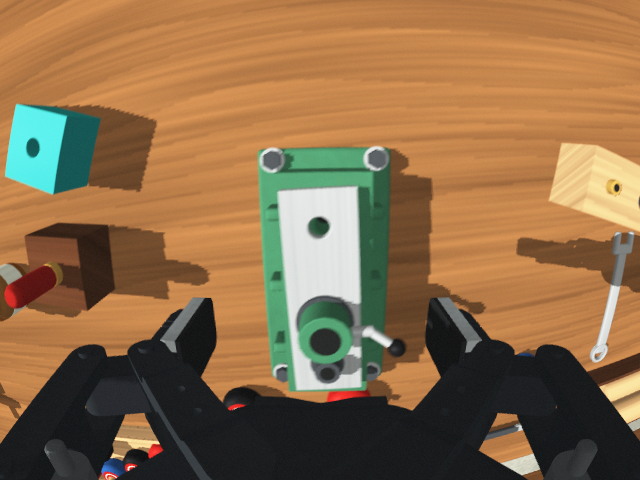

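The wrist view shows the foot hole at (318,227), the flange bolts at (272,160), (376,158), (281,372) and (373,370), the drift at the left and the brass screw at (615,188). The foot is swung to image left, which is the sole's +y side.

```bash
python3 - <<'E'
from h import *
f=np.load('/tmp/w1.npz');W=f['W'];px=f['px'];d=grab('wrist')
pl=lambda u,v,z: world(d,u,v,z,fish=True)
hsv=cv2.cvtColor(px,cv2.COLOR_RGB2HSV)
# foot hole: non-grey region inside foot
roi=np.zeros((480,640),np.uint8);roi[205:250,300:338]=1
m=((hsv[...,1]>60)|(hsv[...,2]<120))&(roi>0)
c=max(cv2.findContours(m.astype(np.uint8),0,1)[0],key=cv2.contourArea)
P=np.array([pl(*p[0],.076)[:2] for p in c],np.float32);(cc,r)=cv2.minEnclosingCircle(P);print('foot hole',cc,r)
print('inside z:',np.round(W[218:238:2,318,2],3),np.round(W[227,308:330:2,2],3))
print('hole rgb rows',px[227,306:332].tolist())
B=[]
for u,v in [(272,160),(376,158),(281,372),(373,370)]: B.append(W[v,u]); print('flange bolt',W[v,u].round(4))
B=np.array(B);
print('dir',(B[0]+B[1]-B[2]-B[3])[:2]/np.linalg.norm((B[0]+B[1]-B[2]-B[3])[:2]),'centre',B.mean(0))
Z=W[...,2]; fm=(Z>.072)&(Z<.080)&(hsv[...,1]<60); fm[:150]=0
ys,xs=np.where(fm); q=fm.astype(np.uint8);k,l,s,_=cv2.connectedComponentsWithStats(q);i=1+s[1:,4].argmax();print('foot',cv2.minAreaRect(W[l==i][:,:2].astype(np.float32)))
fl=(Z>.008)&(Z<.0165);fl[:,:250]=0;fl[:,400:]=0;fl[:,:]&=hsv[...,1]>90
k,l,s,_=cv2.connectedComponentsWithStats(fl.astype(np.uint8));
print('flange',cv2.minAreaRect(W[fl&(np.arange(480)[:,None]<420)][:,:2].astype(np.float32)))
# pivot screw top
print('pivot',W[374,326],pl(326,374,W[374,326,2]))
# drift axis: red pixels
rm=(hsv[...,1]>150)&((hsv[...,0]<8)|(hsv[...,0]>172))&(Z>.06)&(Z<.15);rm[:,100:]=0
print('drift',rm.sum(),W[rm][:,:2].mean(0),W[rm].max(0),W[rm].min(0))
T=np.load('/tmp/top.npz');TW=T['W'];h=cv2.cvtColor(T['px'],cv2.COLOR_RGB2HSV)
rm=(h[...,1]>150)&((h[...,0]<8)|(h[...,0]>172))&(TW[...,2]>.132)&(TW[...,2]<.145);rm[:250]=0;rm[300:]=0
print('drift top cap',rm.sum(),TW[rm].mean(0),cv2.minEnclosingCircle(TW[rm][:,:2].astype(np.float32)))
E
```

```text
foot hole (0.5338888168334961, -0.009723820723593235) 0.008438258431851864
inside z: [0.018 0.028 0.037 0.04  0.05  0.057 0.064 0.064 0.065 0.072] [0.076 0.066 0.063 0.064 0.064 0.054 0.047 0.041 0.038 0.038 0.038]
hole rgb rows [[206, 209, 207], [176, 181, 178], [124, 134, 128], [77, 102, 87], [57, 95, 71], [51, 94, 67], [47, 89, 64], [48, 89, 64], [43, 85, 59], [43, 81, 59], [38, 76, 54], [38, 70, 51], [39, 73, 52], [36, 69, 48], [38, 72, 51], [39, 72, 52], [36, 72, 51], [39, 73, 53], [38, 72, 51], [39, 72, 53], [41, 76, 54], [39, 74, 52], [65, 94, 76], [132, 147, 139], [206, 211, 208], [230, 232, 231]]
flange bolt [ 0.4746 -0.0425  0.0248]
flange bolt [0.4841 0.0547 0.0237]
flange bolt [ 0.7056 -0.0693  0.0238]
flange bolt [0.7158 0.0347 0.0235]
dir [-0.99493176  0.10055247] centre [ 0.59502181 -0.00559258  0.02395051]
foot ((0.59714674949646, -0.007869858294725418), (0.06451419740915298, 0.1958773285150528), 86.4032211303711)
flange ((0.610710620880127, -0.021259576082229614), (0.1598818600177765, 0.29038357734680176), 83.9282455444336)
pivot [ 0.66296933 -0.01404599  0.09541627] [ 0.6643591  -0.01874377  0.09541627]
drift 1284 [ 0.54559641 -0.28627944] [ 0.57460292 -0.27941816  0.14062088] [ 0.53428359 -0.33407536  0.06390342]
drift top cap 111 [ 0.5473414  -0.29207196  0.13756449] ((0.5479444265365601, -0.2934337854385376), 0.012610401026904583)
```

send_rows(
  rows=[-10,-57,0,0,0,0,85,-10,-57,0,0,0,0,85,-10,-57,0,0,0,0,85,-10,-57,0,0,0,0,85,-10,-57,0,0,0,0,85],
)

```text
clock: 2.7
ee_pos: [0.5476, -0.2911, 0.2482]
orientation: [0.058, 0.998, 0.0, -0.0]
force: [1.1, 1.3, 0.3]
opening: 0.0849
grasp_force: 0.0
```

```bash
python3 - <<'E'
from h import *
d=grab('wrist');px=d['pixels'];W=cloud(d,True);Z=W[...,2];hsv=cv2.cvtColor(px,cv2.COLOR_RGB2HSV)
rm=(hsv[...,1]>150)&((hsv[...,0]<8)|(hsv[...,0]>172))&(Z>.06)&(Z<.15)
k,l,s,c=cv2.connectedComponentsWithStats(rm.astype(np.uint8));i=1+s[1:,4].argmax();r=l==i
cap=r&(Z>.134);cc=cv2.minEnclosingCircle(W[cap][:,:2].astype(np.float32));print('cap',cap.sum(),cc,np.median(Z[cap]),c[i])
D=(hsv[...,2]<140)&(Z>.06)&(Z<.069)&(abs(W[...,0]-.55)<.08)&(abs(W[...,1]+.29)<.08)
k,l,s,c=cv2.connectedComponentsWithStats(D.astype(np.uint8));i=1+s[1:,4].argmax();print('block',cv2.minAreaRect(W[l==i][:,:2].astype(np.float32)),s[i])
j=(Z>.075)&(Z<.095)&(abs(W[...,0]-.55)<.12)&(W[...,1]<-.34)&(W[...,1]>-.5);print('jar',W[j].min(0),W[j].max(0))
print(tool([cc[0][0],cc[0][1],.105]))
save('w2.png',px)
E
```

```text
cap 934 ((0.5472186803817749, -0.2945372760295868), 0.012064055539667606) 0.13848872357374545 [314.72539185 238.79184953]
block ((0.5477367639541626, -0.2947227358818054), (0.08051520586013794, 0.08035276085138321), 80.2862319946289) [ 270  175   98   95 6401]
jar [ 0.54504148 -0.47203394  0.07501988] [ 0.60429043 -0.41228792  0.0874295 ]
t 2.75 pos [ 0.5473 -0.2964  0.2474] F [-2.7 -4.7 -0.8] M [-0.11  0.12 -0.01] open 84.7 g 0.0
tool x [-9.929e-01  1.191e-01  9.000e-04] y [ 0.1191  0.9929 -0.0016] z [-0.0011 -0.0015 -1.    ]
[1.000e-01 2.100e+00 1.424e+02]
```

View pics/w2.png

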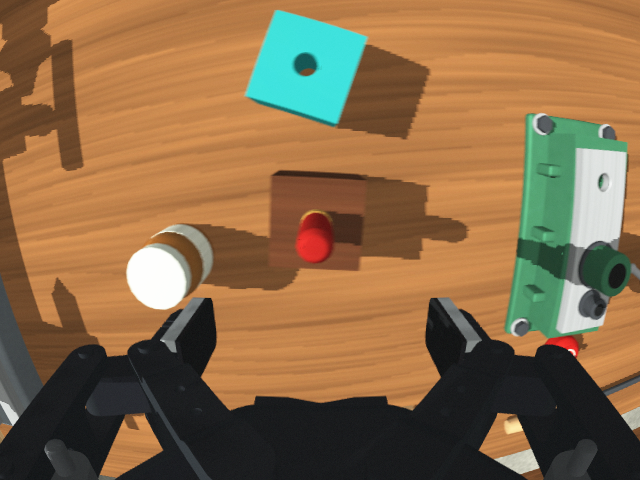

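The dark block is centred at about (320,220) in this view with the drift cap at (314,240). Its measured sides of 80 x 80 mm and cap height of 138 mm agree with the given sizes. The jar at (165,275) is clear of the fingers.

send_rows(
  rows=[0,0,25,0,0,0,85,0,0,25,0,0,0,85,0,0,25,0,0,0,85,0,0,25,0,0,0,85,0,0,0,0,0,0,85],
)

```text
clock: 3.38
ee_pos: [0.5471, -0.2887, 0.1464]
orientation: [0.058, 0.998, 0.001, -0.002]
force: [0.8, 0.3, 0.0]
opening: 0.085
grasp_force: 0.0
```

```bash
python3 -c "
from h import *
print(tool([.5474,-.2946,.095]))"
```

```text
t 3.38 pos [ 0.5471 -0.2887  0.1464] F [0.8 0.3 0. ] M [ 0.   -0.03  0.04] open 85.0 g 0.0
tool x [-0.9932  0.1165  0.0032] y [0.1165 0.9932 0.0015] z [-0.003   0.0019 -1.    ]
[-1.1 -5.9 51.3]
```

send_rows(
  rows=[-1,-6,20,0,0,0,85,0,0,20,0,0,0,85,0,0,11,0,0,0,85,0,0,0,0,0,0,60,0,0,0,0,0,0,50],
  newtons=80,
)

```text
clock: 4.0
ee_pos: [0.5484, -0.2959, 0.0979]
orientation: [0.059, 0.998, -0.0, 0.0]
force: [0.8, 0.6, 0.9]
opening: 0.0511
grasp_force: 0.0
```

send_rows(
  rows=[0,0,0,0,0,0,35,0,0,0,0,0,0,28,0,0,0,0,0,0,22,0,0,0,0,0,0,20,0,0,0,0,0,0,20],
)

```text
clock: 4.62
ee_pos: [0.5484, -0.2956, 0.098]
orientation: [0.058, 0.998, 0.0, 0.0]
force: [-0.9, 4.4, 5.5]
opening: 0.0247
grasp_force: 78.1
```

```bash
python3 -c "
from h import *
print(tool([.5474,-.2946,.095]))"
```

```text
t 4.62 pos [ 0.5484 -0.2956  0.098 ] F [-0.9  4.4  5.5] M [ 0.87  0.15 -0.03] open 24.7 g 78.1
tool x [-9.932e-01  1.167e-01 -7.000e-04] y [1.167e-01 9.932e-01 3.000e-04] z [ 7.e-04  2.e-04 -1.e+00]
[1.1 0.9 2.9]
```

send_rows(
  rows=[0,0,-5,0,0,0,20,0,0,-15,0,0,0,20,0,0,-25,0,0,0,20,0,0,-30,0,0,0,20,0,0,-20,0,0,0,20],
  newtons=110,
)

```text
clock: 5.25
ee_pos: [0.5483, -0.2962, 0.1948]
orientation: [0.059, 0.998, -0.001, 0.001]
force: [0.4, 0.6, -1.1]
opening: 0.0239
grasp_force: 107.8
```

send_rows(
  rows=[9.5,57,0,0,0,0,20,9.5,57,0,0,0,0,20,9.5,57,0,0,0,0,20,9.5,57,0,0,0,0,20,9.5,55,0,0,0,0,20],
)

```text
clock: 5.88
ee_pos: [0.5336, -0.0076, 0.1929]
orientation: [0.059, 0.998, -0.0, 0.0]
force: [1.7, 0.3, -0.5]
opening: 0.0238
grasp_force: 108.1
```

send_rows(
  rows=[0,0,0,0,0,0,20,0,0,0,0,0,0,20,0,0,0,0,0,0,20,0,0,0,0,0,0,20,0,0,0,0,0,0,20],
)

```text
clock: 6.5
ee_pos: [0.534, -0.0098, 0.1922]
orientation: [0.059, 0.998, -0.0, -0.0]
force: [0.6, 0.1, -2.0]
opening: 0.0238
grasp_force: 108.4
```

```bash
python3 - <<'E'
from h import *
print(tool([.5340,-.0097,.18]))
d=grab('wrist');px=d['pixels'];np.savez('/tmp/w3.npz',**d)
c=px[80:380,180:460];save('w3.png',cv2.resize(c,None,fx=2,fy=2))
E
```

```text
t 6.5 pos [ 0.534  -0.0098  0.1922] F [ 0.6  0.1 -2. ] M [-0.   -0.01 -0.02] open 23.8 g 108.4
tool x [-9.930e-01  1.178e-01  2.000e-04] y [ 1.178e-01  9.930e-01 -1.000e-04] z [-2.e-04 -0.e+00 -1.e+00]
[ 0.   0.1 12.2]
```

View pics/w3.png

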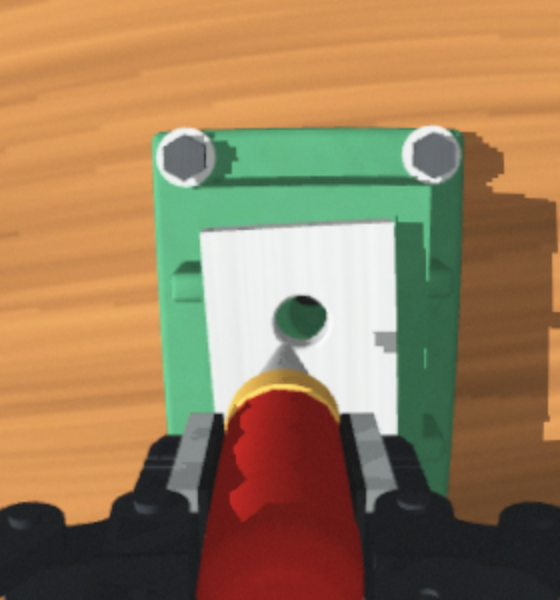

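The picture shows the drift held, with its tip at crop (287,343), which is px (323.5,251.5). The foot hole is at crop (301,320), px (330.5,240), with the sole's ledge visible inside it and the dark sole hole at its upper right.

```bash
python3 - <<'E'
from h import *
f=np.load('/tmp/w3.npz');d={k:f[k] for k in f};px=d['pixels'];W=cloud(d,True);Z=W[...,2]
hsv=cv2.cvtColor(px,cv2.COLOR_RGB2HSV)
pl=lambda u,v,z: world(d,u,v,z,fish=True)
print('tip',pl(323.5,251,.105))
m=np.zeros((480,640),np.uint8);m[222:256,312:350]=((hsv[...,1]>70)|(hsv[...,2]<110))[222:256,312:350]
m[:, :312]=0
c=max(cv2.findContours(m,0,1)[0],key=cv2.contourArea);P=np.array([pl(*p[0],.076)[:2] for p in c],np.float32)
print('foot hole',cv2.minEnclosingCircle(P),len(P),c.reshape(-1,2).min(0),c.reshape(-1,2).max(0))
# sole hole edge: ledge pixels z~.064 inside hole vs deeper
ins=cv2.drawContours(np.zeros((480,640),np.uint8),[c],-1,1,-1)>0
dp=(ins&(Z<.058)).astype(np.uint8);print('deep n',dp.sum())
for v in range(226,254,2): print(v,''.join('%3d'%(Z[v,u]*1000) for u in range(315,347)))
E
```

```text
tip [ 0.53031418 -0.00837329  0.105     ]
foot hole ((0.5303277969360352, -0.0037767442408949137), 0.008430926129221916) 62 [318 228] [342 249]
deep n 254
226  77 75 76 76 76 75 75 75 76 75 76 76 76 76 75 74 76 75 77 75 75 75 76 75 77 75 74 76 76 76 76 76
228  75 76 75 76 75 75 77 75 76 76 74 75 64 15 14 14 14 14 15 15 76 74 75 75 76 76 76 76 75 74 76 76
230  75 75 76 75 75 77 75 73 64 64 62 64 20 17 15 14 14 14 14 12 14 14 15 14 15 75 76 77 76 76 75 75Traceback (most recent call last):
  File "<stdin>", line 13, in <module>
  File "<stdin>", line 13, in <genexpr>
ValueError: cannot convert float NaN to integer
```

```bash
cat > fit.py <<'E'
from h import *
from scipy.optimize import least_squares
def holes(f):
    px=f['pixels'];Z=np.nan_to_num(cloud(f,True)[...,2]);pl=lambda u,v,z: world(f,u,v,z,fish=True)[:2]
    return px,Z,pl
def circ(P,r):
    P=np.array(P);s=least_squares(lambda c:np.hypot(*(P-c).T)-r,P.mean(0)+[.003,0],loss='soft_l1',f_scale=.0005);return s.x.round(4),np.abs(s.fun).mean().round(5)
E
python3 - <<'E'
from fit import *
f=dict(np.load('/tmp/w3.npz'));px,Z,pl=holes(f)
foot=[];sole=[]
for v in range(227,252):
    row=Z[v,310:352]; print(v,''.join('%3d'%round(z*1000) for z in row))
E
```

```text
227  76 77 77 76 76 77 76 77 76 75 75 76 76 76 76 76 75 77 77 76 76 76 77 75 77 77 76 76 75 76 76 76 75 76 76 77 76 76 77 76 76 76
228  77 76 76 77 76 76 76 75 76 75 76 77 75 76 76 75 76 64 16 14 14 14 15 15 15 76 75 75 76 76 76 76 77 76 75 76 77 78 77 76 75 76
229  76 77 76 76 76 76 77 76 75 76 76 76 76 75 65 64 63 63 15 14 16 16 16 15 14 15 15 14 75 76 78 77 76 76 77 76 75 76 76 76 76 76
230  76 75 76 76 77 76 76 77 76 75 78 75 73 64 64 63 64 21 17 16 15 15 15 14 13 15 15 16 15 15 76 76 78 76 76 76 76 75 76 76 76 76
231  76 76 75 75 75 76 76 75 76 76 76 64 64 64 64 30 31 24 19 17 16 15 15 15 16 16 14 15 15 15 16 75 76 77 76 75 76 76 76 76 77 77
232  77 75 77 76 77 76 75 77 75 75 65 64 64 65 62 35 33 28 24 22 19 17 17  0 17 15 15 15 16 17 20 20 75 77 75 75 76 76 76 77 77 77
233  76 77 75 77 76 76 75 76 76 75 64 64 63 63 64 38 40 33 28 25 24 22 19 19 20 18 19 19 20 21 23 24 26 76 75 78 75 76 75 77 75 76
234  77 74 76 76 76 76 77 75 76 74 65 65 64 63 63 40 39 34 29 25 21 22 21 18 19 20 19 19 20 22 23 23 27 76 76 76 77 78 76 77 75 77
235  76 76 76 76 77 77 77 76 74 66 66 64 64 64 63 43
[... 1474 characters left out ...]
 56 57 57 66 70 72 75 75 76 77 76 76 75 76 76
247  77 76 76 76 77 76 76 76 76 73 70 67 65 63 64 65 63 64 64 63 63 64 61 60 58 59 58 59 64 67 68 71 75 75 75 77 77 76 77 77 75 76
248  75 76 75 77 76 76 76 77 76 75 74 71 70 65 63 65 64 65 64 63 65 64 63 64 63 65 64 65 67 69 72 74 76 77 76 76 77 76 75 77 76 76
249  76 76 76 75 76 76 75 76 77 75 74 72 71 68 66 67 67 65 64 64 64 65 64 66 66 67 68 69 70 72 74 75 75 77 77 76 77 76 77 76 76 76
250  77 76 75 75 77 75 77 75 76 76 76 75 73 71 71 69 69 69 67 67 67 68 68 67 67 68 69 72 72 73 75 75 75 76 76 76 76 76 77 75 77 75
251  76 76 76 76 76 76 76 76 75 76 76 75 74 75 72 72 71 72 68 70 70 69 69 71 71 72 72 73 73 74 75 76 76 76 76 75 75 76 76 78 76 77
```

```bash
python3 - <<'E'
from fit import *
f=dict(np.load('/tmp/w3.npz'));px,Z,pl=holes(f)
L={228:327,229:324,230:322.5,231:320.7,232:319.7,233:319.5,235:318.7,237:317.7,240:317.5,242:317.6,244:317.6,246:318.7,248:320,250:321.8}
Rr={228:334.5,229:337.5,230:339.5,231:340.5,232:341.5,233:342.5,235:342.6,237:343.3,240:343.6,243:343.3,246:342.5,248:341,250:339}
S={231:324.6,232:324.5,234:324.5,236:324.5,238:324.5,240:325,241:326,242:326.5,243:327.2,244:327.3,245:328,246:329,247:331}
F=[pl(u,v,.076) for q in (L,Rr) for v,u in q.items()]
a=circ(F,.00925);b=circ([pl(u,v,.064) for v,u in S.items()]+[pl(u,247.8,.064) for u in (333,335)],.00925);print(a,b,(a[0]-b[0])*1e3)
E
```

```text
(array([ 0.532 , -0.0035]), np.float64(0.00026)) (array([ 0.5371, -0.0148]), np.float64(0.00156)) [-5.1 11.3]
```

```bash
sed -i 's/def circ(P,r):/def circ(P,r,o=(.003,0)):/; s/P.mean(0)+\[.003,0\]/P.mean(0)+np.array(o)/' fit.py; python3 - <<'E'
from fit import *
f=dict(np.load('/tmp/w3.npz'));px,Z,pl=holes(f)
S={231:324.6,232:324.5,234:324.5,236:324.5,238:324.5,240:325,241:326,242:326.5,243:327.2,244:327.3,245:328,246:329,247:331}
P=[pl(u,v,.064) for v,u in S.items()]+[pl(u,247.8,.064) for u in (333,335)]
b=circ(P,.00925,(-.003,.008));print(b,(np.array([.532,-.0035])-b[0])*1e3)
# drift in view: axis
hsv=cv2.cvtColor(px,cv2.COLOR_RGB2HSV);W=cloud(f,True)
m=(Z>.098)&(Z<.135)&(np.hypot(W[...,0]-.534,W[...,1]+.0098)<.02);print('drift pts',m.sum())
for lo,hi in((.098,.11),(.11,.12),(.12,.13),(.13,.15),(.15,.17)):
    mm=(Z>lo)&(Z<hi)&(np.hypot(W[...,0]-.534,W[...,1]+.0098)<.02)
    if mm.sum()>5: q=W[mm]; print(lo,mm.sum(),'y range along tool y', np.percentile(q@[.1178,.993,0],[2,98]).round(4),'min x',np.percentile(q@[.993,-.1178,0],2).round(4))
print('TCP along y',(np.array([.534,-.0098])@[.1178,.993]).round(4))
E
```

```text
(array([0.5323, 0.0015]), np.float64(0.0002)) [-0.3 -5. ]
drift pts 108
0.098 9 y range along tool y [0.0528 0.0561] min x 0.5268
0.11 29 y range along tool y [0.0495 0.0563] min x 0.526
0.12 46 y range along tool y [0.0478 0.0576] min x 0.5242
0.13 108 y range along tool y [0.0475 0.0585] min x 0.5219
0.15 523 y range along tool y [0.0404 0.0646] min x 0.5174
TCP along y 0.0532
```

The holes are 5 mm apart along the sole's y axis, within the stated 5 to 7.5 mm. I'll move the drift over the lens-shaped opening between them, then go in.

send_rows(
  rows=[1,4.5,5,0,0,0,20,1,4.5,5,0,0,0,20,0,0,5,0,0,0,20,0,0,4,0,0,0,20,0,0,0,0,0,0,20],
)

```text
clock: 7.18
ee_pos: [0.5329, -0.0001, 0.1729]
orientation: [0.059, 0.998, -0.0, -0.0]
force: [0.0, -0.1, -1.2]
opening: 0.024
grasp_force: 108.4
```

```bash
python3 - <<'E'
from h import *
print(tool([.5335,-.0010,.142]))
d=grab('wrist');px=d['pixels'];np.savez('/tmp/w4.npz',**d)
c=px[180:330,240:420];save('w4.png',cv2.resize(c,None,fx=4,fy=4))
W=cloud(d,True);Z=W[...,2];C=np.array([.5331,-.0007]) 
for lo,hi in((.080,.09),(.09,.1),(.1,.11),(.11,.125),(.135,.16)):
    mm=(Z>lo)&(Z<hi)&(np.hypot(W[...,0]-.5335,W[...,1]+.001)<.018)
    if mm.sum()>5: q=W[mm]; print(lo,mm.sum(),'tool y', np.percentile(q@[.1178,.993,0],[2,98]).round(4),'min e',np.percentile(q@[.993,-.1178,0],2).round(4))
E
```

```text
t 7.17 pos [ 5.329e-01 -1.000e-04  1.729e-01] F [ 0.  -0.1 -1.2] M [ 0.01 -0.02 -0.02] open 24.0 g 108.4
tool x [-9.931e-01  1.169e-01  6.000e-04] y [ 1.169e-01  9.931e-01 -1.000e-04] z [-6.e-04 -0.e+00 -1.e+00]
[-0.7 -0.9 30.9]
0.08 8 tool y [0.0618 0.0656] min e 0.5249
0.09 30 tool y [0.0591 0.0658] min e 0.5237
0.1 41 tool y [0.0576 0.0672] min e 0.5221
0.11 98 tool y [0.057 0.068] min e 0.5199
0.135 928 tool y [0.0499 0.074 ] min e 0.5153
```

View pics/w4.png

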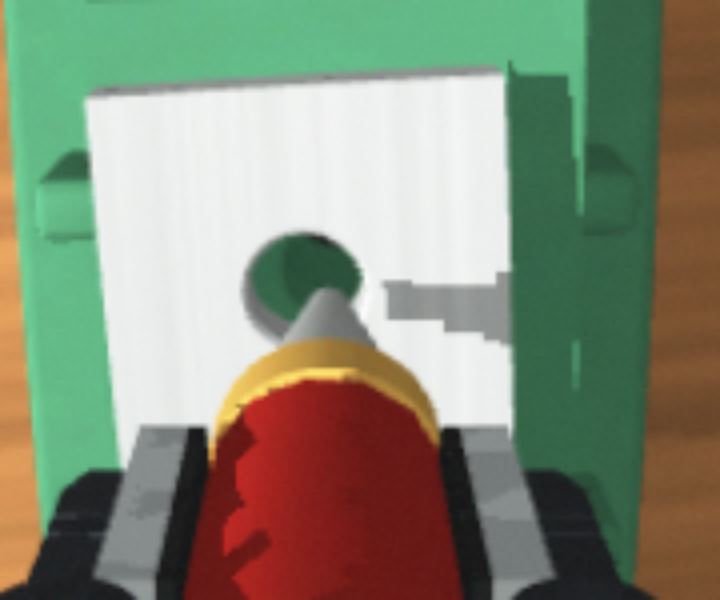

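The drift's axis is over the lens, with the tip at crop (330,292) and the foot hole centred near crop (303,290). I'll lower it about 30 mm in gentle steps.

send_rows(
  rows=[0,-0.7,6,0,0,0,20,0,0,7,0,0,0,20,0,0,7,0,0,0,20,0,0,6,0,0,0,20,0,0,3,0,0,0,20],
)

```text
clock: 7.85
ee_pos: [0.5329, -0.0007, 0.1437]
orientation: [0.059, 0.998, -0.0, -0.0]
force: [0.2, 1.0, -1.9]
opening: 0.0239
grasp_force: 108.4
```

send_rows(
  rows=[0,0.3,0,0,0,0,20,0,0.3,0,0,0,0,20,0,0.4,0,0,0,0,20,0,0,0,0,0,0,20,0,0,0,0,0,0,20],
)

```text
clock: 8.48
ee_pos: [0.5332, 0.0002, 0.1444]
orientation: [0.059, 0.998, -0.0, 0.0]
force: [1.0, -1.0, -0.9]
opening: 0.024
grasp_force: 108.3
```

```bash
python3 - <<'E'
from h import *
print(tool([.5335,-.0010,.142]))
E
```

```text
t 8.47 pos [5.332e-01 2.000e-04 1.444e-01] F [ 1.  -1.  -0.9] M [-0.16 -0.02  0.03] open 24.0 g 108.3
tool x [-9.931e-01  1.168e-01 -2.000e-04] y [ 0.1168  0.9931 -0.    ] z [ 2.e-04 -1.e-04 -1.e+00]
[-0.5 -1.2  2.4]
```

send_rows(
  rows=[0,0.4,0,0,0,0,20,0,0.4,0,0,0,0,20,0,0.4,0,0,0,0,20,0,0.4,0,0,0,0,20,0,0,0,0,0,0,20],
)

```text
clock: 9.1
ee_pos: [0.5333, 0.0012, 0.1444]
orientation: [0.059, 0.998, -0.001, 0.0]
force: [-1.5, -8.4, -0.2]
opening: 0.0237
grasp_force: 108.0
```

send_rows(
  rows=[0,0.3,0,0,0,0,20,0,0.3,0,0,0,0,20,0,0.3,0,0,0,0,20,0,0.3,0,0,0,0,20,0,0,0,0,0,0,20],
)

```text
clock: 9.72
ee_pos: [0.5334, 0.0017, 0.1444]
orientation: [0.059, 0.998, -0.002, -0.0]
force: [-1.6, -13.6, 1.0]
opening: 0.0238
grasp_force: 108.2
```

send_rows(
  rows=[0,0.4,0,0,0,0,20,0,0.4,0,0,0,0,20,0,0.4,0,0,0,0,20,0,0.4,0,0,0,0,20,0,0,0,0,0,0,20],
)

```text
clock: 10.35
ee_pos: [0.5335, 0.0024, 0.1444]
orientation: [0.059, 0.998, -0.003, -0.0]
force: [-2.9, -20.5, 1.4]
opening: 0.0238
grasp_force: 108.6
```

send_rows(
  rows=[0,0.3,0,0,0,0,20,0,0.3,0,0,0,0,20,0,0.3,0,0,0,0,20,0,0.3,0,0,0,0,20,0,0,0,0,0,0,20],
)

```text
clock: 10.98
ee_pos: [0.5336, 0.0034, 0.1444]
orientation: [0.059, 0.998, -0.003, -0.0]
force: [-2.8, -22.8, 1.1]
opening: 0.0235
grasp_force: 108.7
```

send_rows(
  rows=[0,0.5,0,0,0,0,20,0,0.5,0,0,0,0,20,0,0.5,0,0,0,0,20,0,0.5,0,0,0,0,20,0,0,0,0,0,0,20],
)

```text
clock: 11.6
ee_pos: [0.5339, 0.0054, 0.1444]
orientation: [0.059, 0.998, -0.003, -0.0]
force: [-1.8, -22.9, 1.4]
opening: 0.0243
grasp_force: 108.7
```

send_rows(
  rows=[0,0.5,0,0,0,0,20,0,0.5,0,0,0,0,20,0,0.4,0,0,0,0,20,0,0.2,0,0,0,0,20,0,0,0,0,0,0,20],
)

```text
clock: 12.22
ee_pos: [0.5341, 0.0069, 0.1444]
orientation: [0.059, 0.998, -0.003, -0.0]
force: [-2.4, -21.9, 1.3]
opening: 0.0241
grasp_force: 108.7
```

send_rows(
  rows=[0,-2.5,0,0,0,0,20,0,-2.5,-1,0,0,0,20,0,0,-8,0,0,0,20,0,0,-14,0,0,0,20,0,0,-14,0,0,0,20],
)

```text
clock: 12.85
ee_pos: [0.5337, 0.0046, 0.1828]
orientation: [0.058, 0.998, 0.0, 0.0]
force: [0.2, 0.1, -1.5]
opening: 0.0239
grasp_force: 108.8
```

send_rows(
  rows=[-8,0,-8,0,0,0,20,-7,0,0,0,0,0,20,0,0,0,0,0,0,20,0,0,0,0,0,0,20,0,0,0,0,0,0,20],
)

```text
clock: 13.48
ee_pos: [0.5483, 0.0027, 0.1889]
orientation: [0.059, 0.998, -0.0, -0.0]
force: [-0.4, 0.2, -2.7]
opening: 0.0236
grasp_force: 108.9
```

```bash
cat > look.py <<'E'
from fit import *
def look(c0=(.5325,.0015)):
    f=grab('wrist');px,Z,pl=holes(f);R=f['R'];W=cloud(f,True)
    K=f['K'];
    p=R@np.array([*c0,.076])+f['t'];th=np.arctan2(np.hypot(p[0],p[1]),p[2]);s=th/np.hypot(p[0],p[1]);u0,v0=int(K[0,2]+K[0,0]*s*p[0]),int(K[1,2]+K[1,1]*s*p[1])
    print('centre px',u0,v0)
    F=[];S=[]
    for v in range(v0-18,v0+10):
        r=np.where(Z[v]==0,np.nan,Z[v])[u0-25:u0+26]
        hole=np.where(r<.0715)[0]
        if len(hole)<4: continue
        a,b=hole[0],hole[-1]
        F+= [pl(u0-25+a-.5,v,.076),pl(u0-25+b+.5,v,.076)]
        deep=np.where(r<.0595)[0]
        if len(deep)>3:
            if deep[0]-a>=2: S.append(pl(u0-25+deep[0]-.5,v,.064))
            if b-deep[-1]>=2: S.append(pl(u0-25+deep[-1]+.5,v,.064))
        print(v,''.join('%3d'%(0 if np.isnan(z) else round(z*1000)) for z in r[6:45]))
    print('foot',circ(F,.00925,(0,0)),len(F)); 
    if len(S)>4: print('sole (left-rim pts)',len(S),circ(S,.00925,(0,0)))
    for lo,hi in((.1,.11),(.11,.12),(.125,.14),(.15,.17)):
        o=bot.get_obs()['ee_pos'];mm=(Z>lo)&(Z<hi)&(np.hypot(W[...,0]-o[0],W[...,1]-o[1])<.018)
        if mm.sum()>5: q=W[mm]; print(lo,mm.sum(),'drift y mid', np.percentile(q@[.1178,.993,0],[2,98]).mean().round(4),'min e',np.percentile(q@[.993,-.1178,0],2).round(4))
    return f
E
python3 - <<'E'
from look import *
print(tool([.5335,-.0010,.142])); f=look()
E
```

```text
t 13.47 pos [0.5483 0.0027 0.1889] F [-0.4  0.2 -2.7] M [-0.01 -0.   -0.06] open 23.6 g 108.9
tool x [-9.931e-01  1.169e-01  6.000e-04] y [ 1.169e-01  9.931e-01 -1.000e-04] z [-6.e-04  0.e+00 -1.e+00]
[14.2 -5.4 46.9]
centre px 317 222
210  76 75 76 76 76 75 76 77 76 77 76 76 75 76 14 15 15 14 14 16 16 14 14 16 76 75 77 77 76 75 75 76 76 75 77 76 77 75 76
211  77 76 76 76 76 77 76 76 75 75 75 15 15 16 15 15 16 14 13 14 15 16 15 15 15 16 76 75 75 77 76 76 76 76 77 76 76 76 75
212  77 76 76 77 75 76 77 74 76 77 17 14 15 15 15 14 15 15 14 15 16 14 16 16 16 16 16 75 76 75 76 74 76 78 76 77 76 76 76
213  76 76 77 76 76 77 77 77 75 75 18 16 15 14 14 15 15 16 15 16 14 15 14 16 16 16 17 75 75 75 77 76 76 75 77 76 77 76 76
214  75 75 77 77 76 76 76 75 75 28 20 14 15 16 15 16 16 14 16 15 17 14 16 16 16 14 16 16 16 76 76 77 76 76 76 77 76 76 78
215  76 76 76 76 75 76 75 76 40 31 24 19 15 15 16 15 16 15 15 16 16 15 15 16 16 16 15 15 15 16 76 76 77 77 76 77 77 76 76
216  75 76 76 76 76 75 64 64 42 34 26 22 18 16 16 16 16 14 15 17 15 13 15 15 16 14 15 16 15 21 25 74 76 76 75 76 77 75 76
217  77 75
[... 1404 characters left out ...]
1 50 53 53 56 59 58 64 69 73 76 76 76 76 75 75 77
229  76 76 77 78 76 75 72 69 68 66 64 63 61 58 57 55 54 54 53 53 53 54 54 55 57 58 58 62 61 69 70 76 76 76 76 76 76 77 76
230  77 76 77 76 75 76 75 72 72 68 66 64 62 61 61 58 57 57 57 57 57 57 58 58 60 60  0 67 67 69 75 75 76 76 77 77 77 76 76
231  77 77 76 76 76 76 75 74 74 72 69 68 65 64 63 63 62 61 61 60 61 61 62 61 62 66 67 70 70 73 76 76 76 76 76 77 75 76 77
foot (array([0.5324, 0.0009]), np.float64(0.00029)) 44
sole (left-rim pts) 18 (array([0.5316, 0.0022]), np.float64(0.00026))
0.1 21 drift y mid 0.0673 min e 0.5392
0.11 36 drift y mid 0.0674 min e 0.5381
0.125 89 drift y mid 0.067 min e 0.5349
0.15 638 drift y mid 0.0665 min e 0.5302
```

send_rows(
  rows=[7.5,-1.4,0,0,0,0,20,7.5,-1.4,4,0,0,0,20,0,0,8,0,0,0,20,0,0,8,0,0,0,20,0,0,4,0,0,0,20],
)

```text
clock: 14.15
ee_pos: [0.5331, 0.0017, 0.1644]
orientation: [0.059, 0.998, -0.0, -0.0]
force: [0.5, 0.4, -1.0]
opening: 0.0239
grasp_force: 108.8
```

send_rows(
  rows=[0,0,6,0,0,0,20,0,0,7,0,0,0,20,0,0,7,0,0,0,20,0,0,6,0,0,0,20,0,0,3,0,0,0,20],
)

```text
clock: 14.78
ee_pos: [0.5332, 0.0017, 0.1358]
orientation: [0.059, 0.998, 0.0, -0.0]
force: [-0.2, 0.6, -1.7]
opening: 0.0237
grasp_force: 108.8
```

send_rows(
  rows=[0,0,2,0,0,0,20,0,0,1,0,0,0,20,0,0,0,0,0,0,20,0,0,0,0,0,0,20,0,0,0,0,0,0,20],
)

```text
clock: 15.4
ee_pos: [0.5333, 0.0016, 0.1334]
orientation: [0.059, 0.998, -0.0, 0.0]
force: [0.6, -1.4, -1.2]
opening: 0.024
grasp_force: 108.8
```

send_rows(
  rows=[0,0.9,0,0,0,0,20,0,0.8,0,0,0,0,20,0,0.7,0,0,0,0,20,0,0.6,0,0,0,0,20,0,0.5,0,0,0,0,20],
)

```text
clock: 16.02
ee_pos: [0.5336, 0.0041, 0.1333]
orientation: [0.059, 0.998, -0.001, -0.0]
force: [-2.5, -12.3, 0.1]
opening: 0.0238
grasp_force: 108.8
```

send_rows(
  rows=[0,0.5,0,0,0,0,20,0,0.5,0,0,0,0,20,0,0.4,0,0,0,0,20,0,0.3,0,0,0,0,20,0,0,0,0,0,0,20],
)

```text
clock: 16.65
ee_pos: [0.5337, 0.0047, 0.1334]
orientation: [0.059, 0.998, -0.002, -0.0]
force: [-2.2, -18.5, -0.9]
opening: 0.0239
grasp_force: 109.2
```

send_rows(
  rows=[0,0.4,0,0,0,0,20,0,0.4,0,0,0,0,20,0,0.4,0,0,0,0,20,0,0.3,0,0,0,0,20,0,0,0,0,0,0,20],
)

```text
clock: 17.27
ee_pos: [0.5339, 0.0058, 0.1333]
orientation: [0.059, 0.998, -0.003, -0.0]
force: [-2.8, -22.6, 0.4]
opening: 0.0236
grasp_force: 109.3
```

send_rows(
  rows=[0,0.3,0,0,0,0,20,0,0.3,0,0,0,0,20,0,0,0,0,0,0,20,0,0,0,0,0,0,20,0,0,0,0,0,0,20],
)

```text
clock: 17.9
ee_pos: [0.5339, 0.0064, 0.1333]
orientation: [0.059, 0.998, -0.003, -0.0]
force: [-1.9, -22.9, -0.0]
opening: 0.0239
grasp_force: 109.3
```

send_rows(
  rows=[0,-2.2,0,0,0,0,20,0,-2.2,0,0,0,0,20,0,-2.3,0,0,0,0,20,0,0,2,0,0,0,20,0,0,2,0,0,0,20],
)

```text
clock: 18.52
ee_pos: [0.5333, 0.0024, 0.1291]
orientation: [0.058, 0.998, 0.0, -0.0]
force: [0.9, -0.1, -1.5]
opening: 0.0238
grasp_force: 109.4
```

send_rows(
  rows=[0,0,1.5,0,0,0,20,0,0,1,0,0,0,20,0,0,1,0,0,0,20,0,0,0,0,0,0,20,0,0,0,0,0,0,20],
)

```text
clock: 19.15
ee_pos: [0.5334, 0.0023, 0.1258]
orientation: [0.059, 0.998, 0.0, 0.0]
force: [0.7, 0.3, -1.4]
opening: 0.0237
grasp_force: 109.4
```

```bash
python3 - <<'E'
from h import *
print(tool([.5335,.0023,.109]))
E
```

```text
t 19.15 pos [0.5334 0.0023 0.1258] F [ 0.7  0.3 -1.4] M [-0.02 -0.03  0.03] open 23.7 g 109.4
tool x [-0.9932  0.1168 -0.    ] y [0.1168 0.9932 0.    ] z [ 0.  0. -1.]
[-0.1  0.1 16.8]
```

send_rows(
  rows=[0,0,0.8,0,0,0,20,0,0,0.8,0,0,0,20,0,0,0.8,0,0,0,20,0,0,0.8,0,0,0,20,0,0,0,0,0,0,20],
)

```text
clock: 19.77
ee_pos: [0.5333, 0.0023, 0.1225]
orientation: [0.058, 0.998, 0.0, -0.0]
force: [-0.4, 0.5, -1.1]
opening: 0.0238
grasp_force: 109.4
```

send_rows(
  rows=[0,0,0.8,0,0,0,20,0,0,0.8,0,0,0,20,0,0,0.8,0,0,0,20,0,0,0.8,0,0,0,20,0,0,0,0,0,0,20],
)

```text
clock: 20.4
ee_pos: [0.5333, 0.0023, 0.1193]
orientation: [0.059, 0.998, 0.0, -0.0]
force: [-0.3, -0.4, -1.5]
opening: 0.0237
grasp_force: 109.4
```

send_rows(
  rows=[0,0,0.8,0,0,0,20,0,0,0.8,0,0,0,20,0,0,0.8,0,0,0,20,0,0,0.6,0,0,0,20,0,0,0,0,0,0,20],
)

```text
clock: 21.02
ee_pos: [0.5333, 0.0023, 0.1164]
orientation: [0.059, 0.998, 0.0, -0.0]
force: [1.4, 0.4, -2.0]
opening: 0.0239
grasp_force: 109.4
```

send_rows(
  rows=[0,0,0.7,0,0,0,20,0,0,0.7,0,0,0,20,0,0,0.7,0,0,0,20,0,0,0.6,0,0,0,20,0,0,0,0,0,0,20],
)

```text
clock: 21.65
ee_pos: [0.5333, 0.0023, 0.1136]
orientation: [0.059, 0.998, 0.0, -0.0]
force: [0.7, 0.6, -2.5]
opening: 0.0239
grasp_force: 109.4
```

send_rows(
  rows=[0,0,0.8,0,0,0,20,0,0,0.8,0,0,0,20,0,0,0.7,0,0,0,20,0,0,0.7,0,0,0,20,0,0,0,0,0,0,20],
)

```text
clock: 22.28
ee_pos: [0.5333, 0.0023, 0.1106]
orientation: [0.059, 0.998, 0.0, -0.0]
force: [1.3, 0.3, -1.9]
opening: 0.0237
grasp_force: 109.4
```

send_rows(
  rows=[0,0,0.5,0,0,0,20,0,0,0.4,0,0,0,20,0,0,0.4,0,0,0,20,0,0,0.3,0,0,0,20,0,0,0,0,0,0,20],
)

```text
clock: 22.9
ee_pos: [0.5333, 0.0023, 0.1091]
orientation: [0.059, 0.998, -0.0, 0.0]
force: [1.8, 1.5, -1.7]
opening: 0.0236
grasp_force: 109.5
```

send_rows(
  rows=[0,0,0.4,0,0,0,20,0,0,0.4,0,0,0,20,0,0,0.3,0,0,0,20,0,0,0,0,0,0,20,0,0,0,0,0,0,20],
)

```text
clock: 23.52
ee_pos: [0.5335, 0.0023, 0.1089]
orientation: [0.059, 0.998, -0.0, 0.0]
force: [-3.4, 0.7, 8.7]
opening: 0.0239
grasp_force: 110.1
```

```bash
python3 - <<'E'
from h import *
print(tool([.5335,.0023,.109]))
d=grab('side');px=d['pixels']
W=cloud(d);save('s1.png',cv2.resize(px[170:270,270:390],None,fx=5,fy=5,interpolation=cv2.INTER_CUBIC))
E
```

```text
t 23.52 pos [0.5335 0.0023 0.1089] F [-3.4  0.7  8.7] M [ 0.14  0.72 -0.04] open 23.9 g 110.1
tool x [-9.932e-01  1.168e-01 -6.000e-04] y [0.1168 0.9932 0.    ] z [ 6.e-04 -0.e+00 -1.e+00]
[-0.   0.  -0.1]
```

View pics/s1.png

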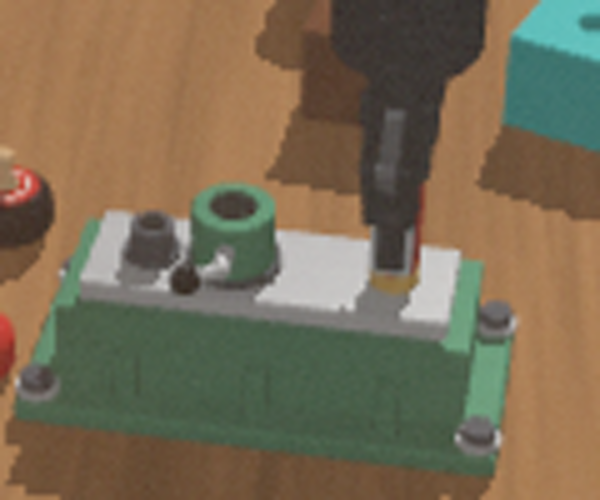

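The side view shows the yellow collar at crop (393,282) down on the foot. The contact height of 108.9 mm matches the prediction, so the drift is home. Next I'll draw it out.

send_rows(
  rows=[0,0,-1,0,0,0,20,0,0,-5,0,0,0,20,0,0,-12,0,0,0,20,0,0,-16,0,0,0,20,0,0,-20,0,0,0,20],
)

```text
clock: 24.2
ee_pos: [0.5333, 0.0022, 0.1635]
orientation: [0.059, 0.998, -0.0, -0.0]
force: [0.4, -0.3, -2.3]
opening: 0.0238
grasp_force: 109.3
```

send_rows(
  rows=[0,0,-28,0,0,0,20,0,0,-6,0,0,0,20,-9.9,-58.5,0,0,0,0,20,-9.9,-58.5,0,0,0,0,20,-9.9,-58.5,0,0,0,0,20],
)

```text
clock: 24.82
ee_pos: [0.542, -0.1772, 0.1958]
orientation: [0.058, 0.998, 0.0, -0.0]
force: [1.3, -0.1, -1.8]
opening: 0.0238
grasp_force: 109.5
```

send_rows(
  rows=[-9.9,-59,0,0,0,0,20,-9.9,-59,0,0,0,0,20,0,0,0,0,0,0,20,0,0,0,0,0,0,20,0,0,0,0,0,0,20],
)

```text
clock: 25.45
ee_pos: [0.5483, -0.2939, 0.196]
orientation: [0.058, 0.998, 0.0, -0.0]
force: [-0.2, 0.0, -2.1]
opening: 0.0239
grasp_force: 109.5
```

```bash
python3 - <<'E'
from h import *
print(tool([.5484,-.2956,.098]))
d=grab('wrist');W=cloud(d,True);Z=W[...,2];px=d['pixels'];hsv=cv2.cvtColor(px,cv2.COLOR_RGB2HSV)
D=(Z>.06)&(Z<.069)&(abs(W[...,0]-.55)<.08)&(abs(W[...,1]+.29)<.08)
k,l,s,c=cv2.connectedComponentsWithStats(D.astype(np.uint8));i=1+s[1:,4].argmax();print('block',cv2.minAreaRect(W[l==i][:,:2].astype(np.float32)),s[i])
h=(Z<.055)&(abs(W[...,0]-.548)<.02)&(abs(W[...,1]+.295)<.02)
if h.sum()>5:
  ys,xs=np.where(h);print('hole px',h.sum(),xs.min(),xs.max(),ys.min(),ys.max()); P=np.array([world(d,x,y,.065,fish=True)[:2] for x,y in zip(xs,ys)],np.float32);print(cv2.minEnclosingCircle(P))
o=[.5484,-.2956]
for lo,hi in((.1,.11),(.11,.12),(.125,.14),(.15,.17)):
    o=bot.get_obs()['ee_pos'];mm=(Z>lo)&(Z<hi)&(np.hypot(W[...,0]-o[0],W[...,1]-o[1])<.018)
    if mm.sum()>5: q=W[mm]; print(lo,mm.sum(),'drift y mid', np.percentile(q@[.1178,.993,0],[2,98]).mean().round(4),'min e',np.percentile(q@[.993,-.1178,0],2).round(4),'TCP',(o[0]*.1178+o[1]*.993).round(4))
E
```

```text
t 25.45 pos [ 0.5483 -0.2939  0.196 ] F [-0.2  0.  -2.1] M [ 0.03 -0.    0.07] open 23.9 g 109.5
tool x [-9.933e-01  1.157e-01  1.000e-04] y [1.157e-01 9.933e-01 2.000e-04] z [-0.e+00  2.e-04 -1.e+00]
[-0.3 -1.7 98. ]
block ((0.5478244423866272, -0.2944503128528595), (0.08047159761190414, 0.08105442672967911), 80.50631713867188) [ 265  179  117  114 9992]
hole px 478 308 334 225 247
((0.5469542741775513, -0.29427313804626465), 0.009402631781995296)
0.11 31 drift y mid -0.2275 min e 0.5737 TCP -0.2272
0.125 75 drift y mid -0.2273 min e 0.571 TCP -0.2272
0.15 258 drift y mid -0.2278 min e 0.565 TCP -0.2272
```

send_rows(
  rows=[0.2,-1.2,15,0,0,0,20,0,0,20,0,0,0,20,0,0,15,0,0,0,20,0,0,10,0,0,0,20,0,0,8,0,0,0,20],
)

```text
clock: 26.12
ee_pos: [0.5478, -0.2962, 0.1273]
orientation: [0.059, 0.998, 0.0, -0.0]
force: [0.4, -0.2, -1.0]
opening: 0.0234
grasp_force: 109.5
```

send_rows(
  rows=[0,0,5,0,0,0,20,0,0,5,0,0,0,20,0,0,5,0,0,0,20,0,0,4,0,0,0,20,0,0,2,0,0,0,20],
)

```text
clock: 26.75
ee_pos: [0.5481, -0.2957, 0.107]
orientation: [0.058, 0.998, 0.0, 0.0]
force: [0.4, 5.2, 1.1]
opening: 0.0234
grasp_force: 110.1
```

send_rows(
  rows=[0,0.6,2,0,0,0,20,0,0,2,0,0,0,20,0,0,2,0,0,0,20,0,0,1.5,0,0,0,20,0,0,1,0,0,0,20],
)

```text
clock: 27.38
ee_pos: [0.548, -0.2955, 0.0985]
orientation: [0.059, 0.998, 0.0, 0.0]
force: [1.2, 4.7, 1.3]
opening: 0.024
grasp_force: 110.0
```

send_rows(
  rows=[0,0,0.6,0,0,0,20,0,0,0,0,0,0,20,0,0,0,0,0,0,20,0,0,0,0,0,0,20,0,0,0,0,0,0,20],
)

```text
clock: 28.0
ee_pos: [0.548, -0.2955, 0.0981]
orientation: [0.059, 0.998, 0.0, 0.0]
force: [1.5, 4.7, 0.9]
opening: 0.0239
grasp_force: 110.1
```

send_rows(
  rows=[0,0,0,0,0,0,30,0,0,0,0,0,0,40,0,0,0,0,0,0,60,0,0,0,0,0,0,70,0,0,0,0,0,0,70],
)

```text
clock: 28.62
ee_pos: [0.5479, -0.2956, 0.0979]
orientation: [0.059, 0.998, -0.0, -0.0]
force: [0.2, 0.2, -0.9]
opening: 0.0702
grasp_force: 0.0
```

send_rows(
  rows=[0,0,-15,0,0,0,70,0,0,-30,0,0,0,70,0,0,-40,0,0,0,70,0,0,-40,0,0,0,70,0,0,-25,0,0,0,70],
)

```text
clock: 29.25
ee_pos: [0.5481, -0.2957, 0.2516]
orientation: [0.059, 0.998, -0.001, 0.001]
force: [-0.4, -0.2, -0.4]
opening: 0.07
grasp_force: 0.0
```

```bash
python3 - <<'E'
from h import *
print(tool([.541,.3626,.248]))
d=grab('wrist');px=d['pixels'];W=cloud(d,True);Z=W[...,2];hsv=cv2.cvtColor(px,cv2.COLOR_RGB2HSV)
rm=(hsv[...,1]>150)&((hsv[...,0]<8)|(hsv[...,0]>172))&(Z>.06)&(Z<.16)&(np.hypot(W[...,0]-.548,W[...,1]+.295)<.05)
cap=rm&(Z>.13);print('cap',cap.sum(),cv2.minEnclosingCircle(W[cap][:,:2].astype(np.float32)),np.median(Z[cap]))
E
```

```text
t 29.25 pos [ 0.5481 -0.2957  0.2516] F [-0.4 -0.2 -0.4] M [ 0.   -0.01  0.  ] open 70.0 g 0.0
tool x [-0.9931  0.1168 -0.0028] y [ 0.1168  0.9932 -0.0013] z [ 0.0026 -0.0016 -1.    ]
[ 84.  653.    2.5]
cap 1049 ((0.5472277998924255, -0.2958325147628784), 0.013080092146992683) 0.13817809500186662
```

send_rows(
  rows=[7,54.4,0,0,0,0,60,7,54.4,0,0,0,0,40,7,54.4,0,0,0,0,40,7,54.4,0,0,0,0,40,7,54.4,0,0,0,0,40],
)

```text
clock: 29.92
ee_pos: [0.5446, -0.0197, 0.2488]
orientation: [0.059, 0.998, -0.0, 0.001]
force: [1.2, 0.2, 0.7]
opening: 0.0402
grasp_force: 0.0
```

send_rows(
  rows=[7,54.4,0,0,0,0,40,7,54.4,0,0,0,0,40,7,54.4,0,0,0,0,40,7,54.4,0,0,0,0,40,7,54.4,0,0,0,0,40],
)

```text
clock: 30.55
ee_pos: [0.5416, 0.2547, 0.2488]
orientation: [0.058, 0.998, 0.0, 0.0]
force: [0.1, -0.2, -0.1]
opening: 0.04
grasp_force: 0.0
```

send_rows(
  rows=[7,54.4,10,0,0,0,40,7,54.4,20,0,0,0,40,0,0,20,0,0,0,40,0,0,0,0,0,0,40,0,0,0,0,0,0,40],
)

```text
clock: 31.18
ee_pos: [0.5413, 0.3616, 0.1992]
orientation: [0.059, 0.998, 0.0, 0.001]
force: [-0.0, -0.0, 0.0]
opening: 0.0398
grasp_force: 0.0
```

```bash
python3 - <<'E'
from h import *
d=grab('wrist');px=d['pixels'];W=cloud(d,True);Z=W[...,2];hsv=cv2.cvtColor(px,cv2.COLOR_RGB2HSV)
g=np.hypot(W[...,0]-.541,W[...,1]-.3626)<.03
cap=g&(Z>.076)&(Z<.086);c=cv2.minEnclosingCircle(W[cap][:,:2].astype(np.float32));print('head',cap.sum(),c,np.median(Z[cap]),np.argwhere(cap).mean(0))
print(tool([*c[0],.084]))
b=(hsv[...,1]>110)&(hsv[...,0]>15)&(hsv[...,0]<32)&(Z>.067)&(Z<.1)&(np.hypot(W[...,0]-.541,W[...,1]-.3626)<.1);print('brass',b.sum(),W[b].mean(0),W[b].max(0))
save('w5.png',px)
E
```

```text
head 931 ((0.5416841506958008, 0.36511820554733276), 0.012160123325884342) 0.08120878618218735 [242.54564984 326.80128894]
t 31.23 pos [0.5413 0.3617 0.1995] F [-0.2 -1.3  0.3] M [-0.03  0.07 -0.04] open 39.9 g 0.0
tool x [-0.993   0.1181 -0.0014] y [0.1181 0.993  0.001 ] z [ 1.5e-03  8.0e-04 -1.0e+00]
[  0.2   3.4 115.5]
brass 323 [0.52190868 0.30572488 0.07445694] [0.55404412 0.38160845 0.07673877]
```

View pics/w5.png

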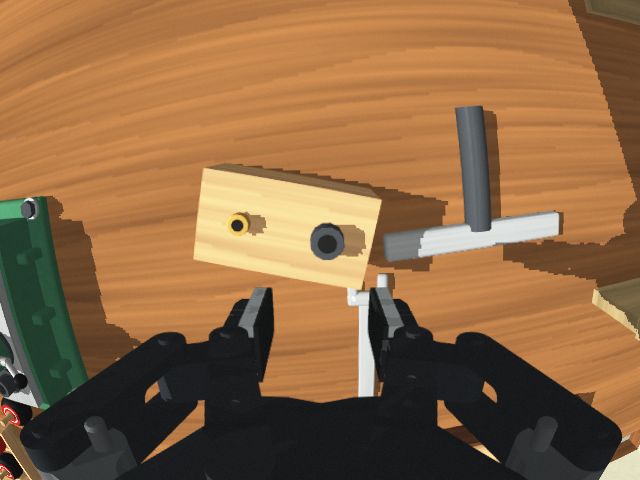

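The wrist view shows the black bolt's head at (327,242) and the brass screw at (238,225). The black one matches, with a 24 mm head at 81 mm high. I'll grasp it with a narrow opening so the fingers clear the brass screw.

send_rows(
  rows=[0,3.2,20,0,0,0,40,0,0,25,0,0,0,40,0,0,25,0,0,0,40,0,0,15,0,0,0,40,0,0,10,0,0,0,40],
)

```text
clock: 31.85
ee_pos: [0.5412, 0.3655, 0.1021]
orientation: [0.059, 0.998, -0.0, -0.0]
force: [0.2, -0.0, 0.6]
opening: 0.0401
grasp_force: 0.0
```

send_rows(
  rows=[0,0,10,0,0,0,40,0,0,5,0,0,0,40,0,0,3,0,0,0,40,0,0,0,0,0,0,40,0,0,0,0,0,0,40],
)

```text
clock: 32.48
ee_pos: [0.5413, 0.3658, 0.0853]
orientation: [0.058, 0.998, 0.0, 0.0]
force: [0.1, 0.2, 0.2]
opening: 0.0399
grasp_force: 0.0
```

```bash
python3 - <<'E'
from h import *
print(tool([.5417,.3651,.085]))
E
```

```text
t 32.48 pos [0.5413 0.3658 0.0853] F [0.1 0.2 0.2] M [0.03 0.03 0.01] open 39.9 g 0.0
tool x [-9.932e-01  1.168e-01 -4.000e-04] y [1.168e-01 9.932e-01 3.000e-04] z [ 5.e-04  2.e-04 -1.e+00]
[-0.5 -0.7  0.3]
```

send_rows(
  rows=[0,0,0,0,0,0,32,0,0,0,0,0,0,27,0,0,0,0,0,0,22,0,0,0,0,0,0,18,0,0,0,0,0,0,18],
  newtons=60,
)

```text
clock: 33.1
ee_pos: [0.5413, 0.3658, 0.0853]
orientation: [0.059, 0.998, 0.0, 0.0]
force: [-0.8, -0.4, 6.2]
opening: 0.0213
grasp_force: 58.5
```

send_rows(
  rows=[0,0,-4,0,0,0,18,0,0,-16,0,0,0,18,0,0,-25,0,0,0,18,0,0,-30,0,0,0,18,0,0,-25,0,0,0,18],
)

```text
clock: 33.72
ee_pos: [0.5413, 0.3658, 0.1873]
orientation: [0.059, 0.998, 0.0, 0.001]
force: [0.2, 0.2, -1.9]
opening: 0.0211
grasp_force: 58.8
```

```bash
python3 - <<'E'
from h import *
print(tool([.5485,.0007,.185]))
E
```

```text
t 33.73 pos [0.5413 0.3658 0.1873] F [ 0.2  0.2 -1.9] M [-0.   -0.04 -0.01] open 21.1 g 58.8
tool x [-0.9932  0.1168 -0.001 ] y [1.168e-01 9.932e-01 8.000e-04] z [ 1.1e-03  7.0e-04 -1.0e+00]
[ -49.8 -361.8    2. ]
```

send_rows(
  rows=[-7,-51.7,0,0,0,0,18,-7,-51.7,0,0,0,0,18,-7,-51.7,0,0,0,0,18,-7,-51.7,0,0,0,0,18,-7,-51.7,0,0,0,0,18],
)

```text
clock: 34.35
ee_pos: [0.5456, 0.1033, 0.1861]
orientation: [0.058, 0.998, 0.0, 0.001]
force: [0.8, -0.1, -0.6]
opening: 0.0211
grasp_force: 59.0
```

send_rows(
  rows=[-7,-51.7,0,0,0,0,18,-7,-51.7,0,0,0,0,18,0,0,0,0,0,0,18,0,0,0,0,0,0,18,0,0,0,0,0,0,18],
)

```text
clock: 34.98
ee_pos: [0.5476, 0.0016, 0.1852]
orientation: [0.058, 0.998, 0.0, 0.0]
force: [0.4, 0.2, -1.1]
opening: 0.0212
grasp_force: 59.2
```

send_rows(
  rows=[0,0,0,0,0,0,18,0,0,0,0,0,0,18,0,0,0,0,0,0,18,0,0,0,0,0,0,18,0,0,0,0,0,0,18],
)

```text
clock: 35.6
ee_pos: [0.5476, 0.0006, 0.1849]
orientation: [0.059, 0.998, 0.0, -0.0]
force: [0.4, -0.1, -1.4]
opening: 0.0211
grasp_force: 59.2
```

```bash
python3 - <<'E'
from look import *
print(tool([.5333,.0023,.185])); f=look((.5325,.002)); save('w6.png',cv2.resize(f['pixels'][150:300,230:410],None,fx=4,fy=4))
E
```

```text
t 35.6 pos [0.5476 0.0006 0.1849] F [ 0.4 -0.1 -1.4] M [ 0.   -0.02  0.02] open 21.1 g 59.2
tool x [-0.9931  0.1169  0.    ] y [0.1169 0.9931 0.    ] z [-0.  0. -1.]
[14.4  0.  -0.1]
centre px 321 224
211  76 76 76 76 76 75 75 75 78 76 76 76 77 76 76 75 75 75 15 15 16 15 15 76 75 75 77 76 77 77 77 76 75 76 76 76 77 75 76
212  77 77 75 77 76 76 77 76 76 76 76 75 74 75 75 15 14 16 14 15 15 16 14 16 14 14 15 74 74 77 76 75 76 75 76 76 77 76 76
213  76 76 75 75 76 75 76 77 77 77 76 76 76 73 75 14 15 16 16 14 15 15 15 14 15 15 15 75 76 77 76 76 76 77 76 76 76 76 76
214  76 77 76 76 75 77 76 76 77 77 77 75 15 15 15 16 15 16 15 16 15 15 16 16 16 15 16 15 15 77 77 76 77 76 75 75 76 77 77
215  75 76 77 76 77 77 77 76 77 76 75 15 16 16 15 16 15 15 16 15 16 15 15 14 14 16 16 15 15 19 76 76 77 77 75 77 76 77 76
216  76 75 76 76 76 76 76 77 76 77 15 14 14 16 15 16 15 14 16 15 15 15 16 15 16 14 13 16 17 24 31 76 76 76 76 76 76 76 78
217  76 75 75 77 77 77 76 75 76 22 17 14 15 15 15 15 15 15 17 16 16 14 15 15 15 13 15 15 21 26 34 46 75 76 76 76 77 75 75
218  76 77 75 76 76 75 76 76 31 25 22 17 14 1
[... 1453 characters left out ...]
 61 58 57 55 55 52 52 52 51 50 50 53 52 54 54 56 57 59 62 63 64 68 71 75 77 76 76 76 76
231  76 75 75 76 75 75 76 75 72 69 66 62 59 57 57 57 54 54 55 54 56 54 56 57 58 58 60 62 64 64 67 71 74 76 77 77 75 76 77
232  76 77 75 76 76 76 76 75 75 72 68 65 62 61 60 60 59 59 58 57 59 58 59 60 60 62 62 64 65 67 71 73 76 76 76 76 76 76 77
233  77 75 77 77 76 76 77 76 75 74 71 69 67  0 65 63 61 61 60 62 61 63 62 63 63 63 64 65 68 70 72 75 75 76 76 77 76 77 76
foot (array([0.5327, 0.0024]), np.float64(0.00042)) 46
sole (left-rim pts) 17 (array([0.5313, 0.0016]), np.float64(0.00018))
0.11 48 drift y mid 0.064 min e 0.5368
0.125 264 drift y mid 0.0643 min e 0.5363
0.15 289 drift y mid 0.0643 min e 0.5326
```

View pics/w6.png

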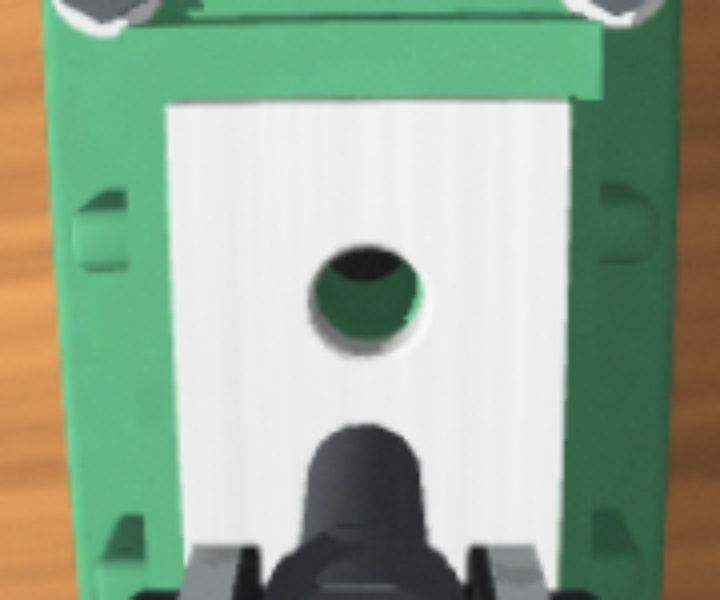

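The picture shows the holes in line to within about 0.8 mm at crop (366,300), with the bolt shank held upright at crop (364,480). I'll move over and lower it.

send_rows(
  rows=[7.8,0.3,0,0,0,0,18,7.8,0,6,0,0,0,18,0,0,15,0,0,0,18,0,0,11,0,0,0,18,0,0,2,0,0,0,18],
)

```text
clock: 36.28
ee_pos: [0.5317, 0.0027, 0.1495]
orientation: [0.059, 0.998, -0.0, -0.001]
force: [0.7, 0.1, -0.6]
opening: 0.0211
grasp_force: 59.2
```

send_rows(
  rows=[0,0,1,0,0,0,18,0,0,1,0,0,0,18,0,0,1,0,0,0,18,0,0,1,0,0,0,18,0,0,1,0,0,0,18],
)

```text
clock: 36.9
ee_pos: [0.5321, 0.0027, 0.1459]
orientation: [0.058, 0.998, -0.0, 0.0]
force: [-0.1, 0.5, -0.5]
opening: 0.0214
grasp_force: 59.2
```

send_rows(
  rows=[0,0,0.8,0,0,0,18,0,0,0.8,0,0,0,18,0,0,0.8,0,0,0,18,0,0,0.8,0,0,0,18,0,0,0,0,0,0,18],
)

```text
clock: 37.52
ee_pos: [0.5321, 0.0027, 0.1426]
orientation: [0.059, 0.998, -0.0, -0.0]
force: [-0.4, 0.6, -1.6]
opening: 0.0213
grasp_force: 59.2
```

send_rows(
  rows=[0,0,1.3,0,0,0,18,0,0,1.3,0,0,0,18,0,0,1.3,0,0,0,18,0,0,1,0,0,0,18,0,0,0.6,0,0,0,18],
)

```text
clock: 38.15
ee_pos: [0.5321, 0.0027, 0.1371]
orientation: [0.059, 0.998, 0.0, -0.0]
force: [-0.0, -0.6, -0.5]
opening: 0.0215
grasp_force: 59.2
```

send_rows(
  rows=[0,0,0.8,0,0,0,18,0,0,0.8,0,0,0,18,0,0,0.8,0,0,0,18,0,0,0.8,0,0,0,18,0,0,0.8,0,0,0,18],
)

```text
clock: 38.78
ee_pos: [0.5321, 0.0027, 0.1332]
orientation: [0.059, 0.998, 0.0, 0.0]
force: [0.1, -0.4, -1.0]
opening: 0.021
grasp_force: 59.2
```

send_rows(
  rows=[0,0,0.8,0,0,0,18,0,0,0.8,0,0,0,18,0,0,0.8,0,0,0,18,0,0,0.8,0,0,0,18,0,0,0.8,0,0,0,18],
)

```text
clock: 39.4
ee_pos: [0.5321, 0.0027, 0.1291]
orientation: [0.059, 0.998, 0.0, -0.0]
force: [-0.4, -0.4, -0.7]
opening: 0.0215
grasp_force: 59.2
```

send_rows(
  rows=[0,0,2,0,0,0,18,0,0,2.5,0,0,0,18,0,0,2.5,0,0,0,18,0,0,2.5,0,0,0,18,0,0,2.5,0,0,0,18],
)

```text
clock: 40.02
ee_pos: [0.5321, 0.0027, 0.117]
orientation: [0.059, 0.998, 0.0, -0.0]
force: [-0.5, -0.4, -0.7]
opening: 0.0217
grasp_force: 59.2
```

send_rows(
  rows=[0,0,2.5,0,0,0,18,0,0,2.5,0,0,0,18,0,0,2.5,0,0,0,18,0,0,2.5,0,0,0,18,0,0,2,0,0,0,18],
)

```text
clock: 40.65
ee_pos: [0.5321, 0.0027, 0.1051]
orientation: [0.058, 0.998, -0.0, -0.0]
force: [0.2, 0.4, -1.0]
opening: 0.0213
grasp_force: 59.2
```

send_rows(
  rows=[0,0,1.5,0,0,0,18,0,0,1.5,0,0,0,18,0,0,1,0,0,0,18,0,0,1,0,0,0,18,0,0,0,0,0,0,18],
)

```text
clock: 41.28
ee_pos: [0.5321, 0.0027, 0.1002]
orientation: [0.059, 0.998, 0.0, -0.0]
force: [-0.5, -0.2, -0.3]
opening: 0.0211
grasp_force: 59.2
```

send_rows(
  rows=[0,0,0.8,0,0,0,18,0,0,0.8,0,0,0,18,0,0,0.8,0,0,0,18,0,0,0.6,0,0,0,18,0,0,0,0,0,0,18],
)

```text
clock: 41.9
ee_pos: [0.5321, 0.0027, 0.0971]
orientation: [0.059, 0.998, 0.0, -0.0]
force: [0.0, 0.2, -1.0]
opening: 0.0212
grasp_force: 59.2
```

send_rows(
  rows=[0,0,0.3,0,0,0,18,0,0,0.3,0,0,0,18,0,0,0.2,0,0,0,18,0,0,0.2,0,0,0,18,0,0,0,0,0,0,18],
)

```text
clock: 42.52
ee_pos: [0.5321, 0.0027, 0.0963]
orientation: [0.059, 0.998, -0.0, 0.0]
force: [-0.7, 1.3, 1.7]
opening: 0.0212
grasp_force: 59.2
```

Contact is at the predicted height. I'll release the bolt, retreat and check.

send_rows(
  rows=[0,0,0,0,0,0,23,0,0,0,0,0,0,28,0,0,0,0,0,0,40,0,0,0,0,0,0,50,0,0,0,0,0,0,50],
)

```text
clock: 43.15
ee_pos: [0.5321, 0.0027, 0.0962]
orientation: [0.059, 0.998, -0.0, 0.0]
force: [0.0, 0.2, 0.4]
opening: 0.0503
grasp_force: 0.0
```

send_rows(
  rows=[0,0,-10,0,0,0,50,0,0,-25,0,0,0,50,0,0,-40,0,0,0,50,0,0,-40,0,0,0,50,0,0,-20,0,0,0,50],
)

```text
clock: 43.78
ee_pos: [0.5325, 0.0027, 0.2341]
orientation: [0.059, 0.998, 0.0, 0.002]
force: [0.3, 0.5, 0.3]
opening: 0.0502
grasp_force: 0.0
```

send_rows(
  rows=[0,0,0,0,0,0,50,0,0,0,0,0,0,50,0,0,0,0,0,0,50,0,0,0,0,0,0,50,0,0,0,0,0,0,50],
)

```text
clock: 44.4
ee_pos: [0.532, 0.0027, 0.2308]
orientation: [0.059, 0.998, -0.0, -0.0]
force: [-0.2, -1.5, 0.2]
opening: 0.05
grasp_force: 0.0
```

```bash
python3 - <<'E'
from h import *
print(tool([0,0,0]))
d=grab('wrist');W=cloud(d,True);Z=W[...,2]
g=(np.hypot(W[...,0]-.5325,W[...,1]-.002)<.02);cap=g&(Z>.084)&(Z<.13);q=W[cap];print('head',cap.sum(),cv2.minEnclosingCircle(q[:,:2].astype(np.float32)),np.percentile(q[:,2],[2,50,98]))
top=cap&(Z>.088);A=np.c_[W[top][:,:2]-[.5325,.002],np.ones(top.sum())];print('slope/height',np.linalg.lstsq(A,W[top][:,2],rcond=None)[0])
save('w7.png',d['pixels'])
E
```

```text
t 44.4 pos [0.532  0.0027 0.2308] F [-0.2 -1.5  0.2] M [-0.02 -0.03 -0.02] open 50.0 g 0.0
tool x [-9.932e-01  1.168e-01  5.000e-04] y [ 1.168e-01  9.932e-01 -1.000e-04] z [-5.e-04 -0.e+00 -1.e+00]
[528.  -64.8 231.1]
head 824 ((0.5322557091712952, 0.001656724140048027), 0.012060459703207016) [0.08609794 0.0920905  0.09370983]
slope/height [ 0.02833208 -0.00307147  0.09212649]
```

View pics/w7.png

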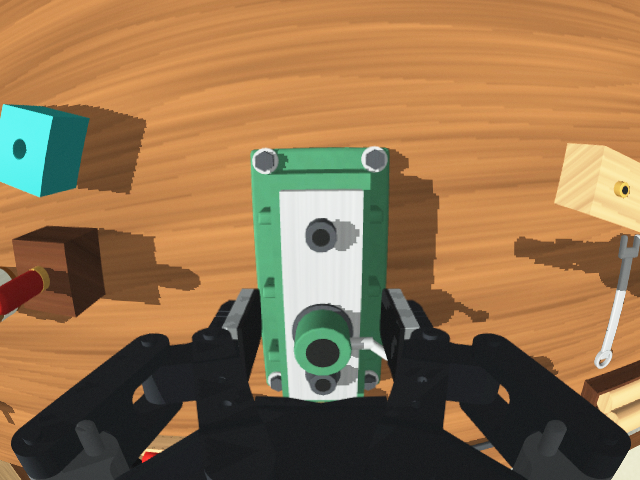

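The bolt head at (320,236) sits flat: its top is at 92 mm, which is 76 + 16, and it is upright. The drift stands in the dark block at (40,275).

```bash
python3 -c "
from workcell import bot
print(bot.hand_in())"
```

```text
the job is handed in; nothing more can be done
None
```

The job is handed in at about 44 s of the 72 s; no verdict came back. By camera and force readings, the drift levered the holes into line to within about 1 mm and seated on the foot, it now stands back in the dark block, and the black bolt sits upright with its head flat on the foot.

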